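Load a cuvette strip into the incubator block and shut the cover

TASK

Take the eight-cell cuvette strip out of its bench holder by its finger tab and load it into the metal block of the dry incubator: all eight cells in their own wells, pressed fully home so that the strip's rail lies flat on the block. The block lies loose in the incubator, so feel for the wells and never force the cells. Once the strip is home, let go of it and swing the clear cover fully shut; leave the other things on the bench where they are.

Things in the scene. Friction and masses are not known exactly. Their poses are not given: they have to be found in the camera images.
- incubator: white dry-block incubator, fixed, 204 x 110 mm, deck 65 mm high, sloped grey key panel in front (-x). Origin on the bench under the middle of its well; x to the back (hinge), z up. The well, a pit 124 mm long (x), 44 wide, made for a longer block, holds an aluminium block 108 mm long, flat top at z = 67 mm, which lies loose fore and aft: see well_top.
- well_top (a point): middle of the incubator's well at the height of the block's top; incubator's axes. The block's middle is on the row's line (y = 0) but anywhere from x = -7.5 to +7.5 mm of here: NOT in the readings, feel or see it. 6 N along x shoves it. Block: one row along x of 8 square wells 8.5 mm wide, 27 deep, pitch 10 mm, sharp-edged; flat lands 1.5 mm between, 15 at the ends.
- well_spring (a point): point 10 mm below well_top, same axes. From about this depth down a sloped steel leaf spring along the middle of the row's +y side presses the cells to the other side: above it the cells enter freely, from here on the strip must be pushed in, with up to some 8 N, until its rail lands on the block (24 mm deep). Let go earlier, it stays standing proud.
- strip_tab (a point): grip point of the white cuvette strip (35 g), in its upright finger tab, which is 26 mm long (x), 12 thick (y, grip across it), 28 high; x along the row, z up; both ends alike. 13 mm below the tab's top, 23 above the rail's underside, 47 above the cells' bottoms. Home, it is 23 mm above well_top. The strip first hangs by its rail in a slotted grey holder 28 mm high, 118 x 54, fixed; lift it straight up.
- strip_row (a point): middle of the strip's row of cells, 35 mm below strip_tab, same axes. 8 square cells 7 x 7 mm, pitch 10 mm, 24 mm long, bottoms bevelled (0.8 mm in, 1.4 mm up), hang under a rail 80 x 9.6 x 3 mm; caps 8.4 mm wide and 5 mm high on the rail.
- cover (a joint): angle of the clear cover (rad): 0 shut, 1.5 to 1.72 open at the start. It stays where it is left (stiff hinge: 2 to 3 N at its free edge moves it). An open-bottomed box 140 long, 84 wide, 42 mm high, hinged at the back; open, it stands upright behind the well, hollow side to the front, flat top to the back. It shuts only over a strip that is home.
- cover_hinge (a point): middle of the cover's hinge line, 72 mm behind the well's middle, 66 mm above the bench; the line runs along the incubator's y. Incubator's axes.
- cover_edge (a point): middle of the edge between the cover's flat top and its front wall: 140 mm from the hinge along the cover and 42 mm out from its rim plane. Turns with the cover; shut, its axes equal the incubator's.
- timer: bench countdown timer lying flat, 70 x 62 x 19 mm, white with dark display; a bystander, to be left alone. Origin at the centre of its underside.
- buffer_bottle: brown reagent bottle with white cap, 52 mm wide, 104 mm tall, standing; a bystander, to be left alone. Origin at the centre of its underside.
- dish: petri dish with lid, 90 mm wide, 14 mm high; a bystander, to be left alone. Origin at the centre of its underside.
- film_carton: blue carton, 66 x 118 x 60 mm; a bystander, to be left alone. Origin at the centre of its underside.
Things that resemble listed ones, but are neither listed nor needed, are in the scene too. What is shaped like the part that bears strip_tab but purple is not meant.

How it is judged:
By the outcome, as a careful person would: the job done as asked, in the order asked, and still so for the second after the job is handed in, with the robot touching nothing.
It also fails if it takes over 72 s, if anything falls off the work surface, if the arm or the gripper's body presses on something with over 40 N, if the wrist force passes 120 N, or if a joint passes its speed limit or range.

ROBOT

A 6-joint arm with a two-finger parallel gripper is mounted at the origin on a cart in front of the work surface, level with it; the furniture and walls round the work are solid. World frame = base frame: x ahead of the robot, y to its left, z up, the work surface at z = 0. Lengths are in m, angles in degrees, forces in N, time in s.
With the tool pointing down it reaches from about 0.4 to 0.825 m from the base axis. Payload 7 kg.
Tool frame: the origin (TCP) lies midway between the tips of the shut fingers; the grasp point (between the pads) lies 19 mm behind it (r.hold_point_z is the distance from the TCP to the grasp point, in m); y points along the fingers, z is the direction in which the jaws open and shut, and the axes are right-handed (so a half turn about y gives the same grasp; the last joint's range is limited). The gripper opens to 88 mm and grips with 3 to 60 N. Pads are 19 mm wide; open, the fingers measure 130 mm over their backs; the gripper's body (78 mm by 193 mm) begins 47 mm behind the grasp point.
Start: joints at [90.705, 20.546, 0.682, 0, -70.136, -16.507], TCP at [0.184, 0.649, 0.227] pointing down, gripper open.
Joint ranges: [-176.03, 176.03], [-82.01, 121.73], [-58.28, 71.71], [-173.87, 95.51], [-174.79, -0.11], [-173.66, 173.66]. Speed limits (degrees/s): [136.94, 136.94, 172.46, 180, 180, 180].

INTERFACE

Orientations are given as [roll, pitch, yaw] about the fixed x, y, z axes, in that order (R = Rz(yaw) Ry(pitch) Rx(roll)).
In Python, from plant import r, imaging gives the robot as it stands.
- The arm moves only by the tool drive_tool, never from a script. Its argument "deltas" is a list of rows, each a list of 6 numbers: the shift along the world's x, y, z in cm, then the turn, a rotation vector about the world's x, y, z in rad. In form: [[tx, ty, tz, rx, ry, rz], ...]. A call has exactly 8 rows; each row is the pose to reach, as a shift and turn from the pose commanded when the call began; what a row does not reach only later rows make up. A row lasts 1/12 s, in which the tool goes at most 41.7 mm and 7.16 degrees, less where a joint would pass 70% of its speed; a pose out of reach is approached as far as the arm can. A call with a gripper value outside its range is refused whole. "claw" is the opening, from 0 (shut) to 1 (fully open), set as the call begins (left out, the last holds). The fingers move at their own pace and stop on an object; "squeeze" is the grip in N (left out, the last holds). Time passes only in rows, so rows that repeat a pose let the fingers close, or fill a call up. It gives the time, the measured TCP pose, the force and the opening at its end, in the units of the state.
- r.get_state(): the state, without advancing time (a new reading comes with each control period).
- imaging.capture(name): name is "scene" or "side" or "wrist"; returns the picture (420x560x3 uint8, red, green, blue); there is no depth.
- imaging.get_calibration(name): a dict with "mtx" (3x3 intrinsics, pixels), "k1" (the pictures are not rectified: a ray, as slopes to the right and down, at radius r is drawn at 1 + k1 r^2 times it, then the intrinsics apply), "R" (3x3) and "t" (3): a world point X has camera coordinates R X + t; the wrist camera has in their place "T_tool_cam" (4x4, takes a point from camera to tool coordinates, whose origin is the TCP and whose axes are the tool frame's). Camera axes: x right, y down, z forward; pixel columns grow to the right and rows downward; lengths in m; the calibration is good to about 2 mm. A picture is of the moment at which its call begins: read the wrist's pose just before it. get_calibration takes no time and is no camera call.
- r.close_job(): hands the job in, once; it reports no verdict.
Trained networks look in the newest picture that a camera, given by its name, has taken for a name from the list of things; names that differ only in an ending like _2 or _b are one class to them, and where a whole thing is asked for, a point or a joint stands for the part that bears it (a point fixed in the world has none). Each returns a list of dicts, best first, with "score" (0 to 1); they miss things now and then, are a little off and sometimes report something else, mostly with a low value. They report only what shows in the picture. A call takes as long as a camera call. They do not tell look-alikes from the thing itself.
- imaging.search_frame(camera, label): "bbox" ([left, top, right, bottom] in pixels, round what is visible of it).
- imaging.outline_of(camera, label): "region" (420x560 bool, what is visible of it) and "bbox" ([left, top, right, bottom] in pixels, round what is visible of it).
- imaging.landmark_of(camera, label): "position" ([column, row] in pixels: a listed point, or the origin of a listed thing).
The state is a dict: "time_s": time; "joints": joint angles; "qd": joint speeds; "joint_torque": joint torques, N m; "tcp_pos": TCP position; "eef_rot": TCP orientation; "contact_force": force on the tool from outside, world axes, zero at the start; "moment": the same for the moment, N m; "gripper_width": finger opening in m.
Only numpy, scipy, OpenCV 4.12 (cv2) and the standard library are available. Lean on these libraries where they do the work, as an engineer would, in place of code of your own. Each camera call takes 0.05 s, during which the arm holds its last target.

## Working session

There is one attempt and no reset: what is moved stays moved. The work goes in short steps, Python scripts to look and compute and a tool call to move; the robot and the scene stay as the last step left them, time stands still between calls to the robot, and variables do not carry over. Pictures are saved under pics/ and viewed, and the job is handed in when it is done.

Besides the shell and the picture viewer there is one more tool, called after "Request:" as name([rows], argument=value, ...), one row to a line, values as JSON. drive_tool: Moves the arm, as the interface text tells. Its arguments: {"type":"object","properties":{"deltas":{"type":"array"},"claw":{"type":"number"},"squeeze":{"type":"number"}},"required":["deltas"]}

```bash
ls; mkdir -p pics; python3 - <<'E'
from plant import r, imaging
import cv2
s=r.get_state(); print(s)
print(r.hold_point_z)
for n in ["scene","side"]:
    im=imaging.capture(n); cv2.imwrite(f"pics/{n}0.png",im[:,:,::-1])
    c=imaging.get_calibration(n); print(n,c)
print(imaging.get_calibration("wrist"))
E
```

```text
pics
{'time_s': 0.0, 'joints': array([ 9.07078327e+01,  2.05915792e+01,  6.34199845e-01, -1.92239753e-02,
       -7.01353826e+01, -1.65059303e+01]), 'qd': array([ 0.00859794,  0.04125603, -0.05320278,  0.01934368,  0.04475635,
       -0.08073569]), 'joint_torque': array([ 2.00795825e-03, -5.82716060e+01,  2.93054152e+01,  6.99746087e+00,
        6.78650526e-03, -1.59403389e-04]), 'tcp_pos': array([0.1836768 , 0.6490291 , 0.22562711]), 'eef_rot': array([-8.99059260e+01,  9.03041961e-03,  1.64195363e+02]), 'contact_force': array([ 0.2309246 , -0.21861554,  0.65574708]), 'moment': array([-0.00263847,  0.00673844, -0.05969789]), 'gripper_width': 0.08729381362044378}
0.0188
scene {'mtx': array([[517.40410236,   0.        , 279.26310615],
       [  0.        , 517.40410236, 208.54707039],
       [  0.        ,   0.        ,   1.        ]]), 'k1': -0.13884034136018486, 'R': array([[ 0.82761824, -0.56107956,  0.0154202 ],
       [-0.31380551, -0.4853063 , -0.81609062],
       [ 0.46537528,  0.67057254, -0.5777182 ]]), 't': array([-0.50353606,  0.21873481,  1.21984429])}
side {'mtx': array([[
[... 222 characters left out ...]
157],
       [-0.04483772,  0.49625805, -0.86701645],
       [ 0.12952494, -0.85767568, -0.49761   ]]), 't': array([0.56211873, 0.14569227, 1.11488951])}
{'mtx': array([[378.56081107,   0.        , 282.21851149],
       [  0.        , 378.56081107, 214.76369881],
       [  0.        ,   0.        ,   1.        ]]), 'k1': -0.08090051290285591, 'T_tool_cam': array([[ 9.95066546e-04,  9.65954897e-01,  2.58708615e-01,
        -7.01312187e-02],
       [-1.81550993e-04, -2.58708564e-01,  9.65955406e-01,
        -1.58260156e-01],
       [ 9.99999488e-01, -1.00815871e-03, -8.20621660e-05,
        -6.86005135e-04],
       [ 0.00000000e+00,  0.00000000e+00,  0.00000000e+00,
         1.00000000e+00]])}
```

View pics/scene0.png

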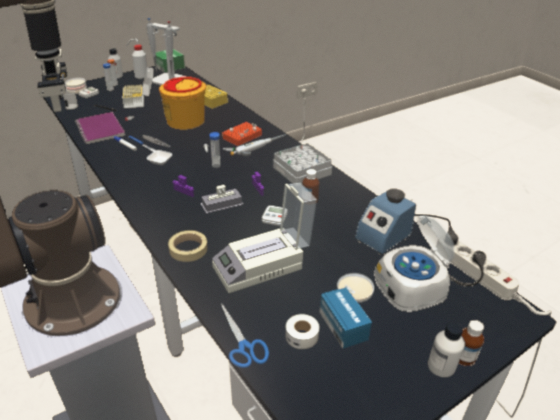

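View pics/side0.png

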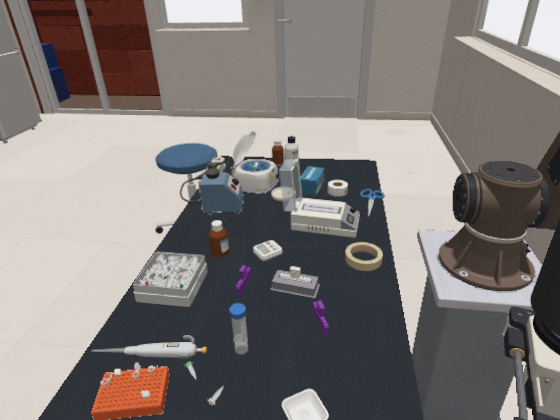

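The scene view shows the white strip in its grey holder at about scene (222,197) / side (296,281). The incubator is at scene (258,258) with its cover open, and two purple strips lie loose at (183,185) and (258,181). Next I'll locate everything with the networks.

```bash
cat > h.py <<'E'
from plant import r, imaging
import numpy as np, cv2
from scipy.spatial.transform import Rotation as Rot
from scipy.optimize import least_squares
def pose():
    s=r.get_state(); return np.array(s["tcp_pos"]), Rot.from_euler("xyz",s["eef_rot"],degrees=True).as_matrix()
def cam(n,P=None):
    c=imaging.get_calibration(n)
    if n!="wrist": return c["mtx"],c["k1"],np.array(c["R"]),np.array(c["t"])
    p,R=P if P is not None else pose()
    T=np.eye(4);T[:3,:3]=R;T[:3,3]=p
    W=np.linalg.inv(T@c["T_tool_cam"]); return c["mtx"],c["k1"],W[:3,:3],W[:3,3]
def proj(C,X):
    K,k,R,t=C; X=np.atleast_2d(X)@R.T+t; u=X[:,:2]/X[:,2:]
    u=u*(1+k*(u**2).sum(1,keepdims=True)); return u@K[:2,:2].T+K[:2,2]
def ray(C,px):
    K,k,R,t=C; d=np.array([[k,0,0,0,0]]).ravel()
    u=cv2.undistortPoints(np.array(px,float).reshape(-1,1,2),K,np.array([k,0,0,0,0.])).reshape(2)
    v=R.T@np.array([u[0],u[1],1]); return -R.T@t, v/np.linalg.norm(v)
def atz(C,px,z):
    o,v=ray(C,px); return o+v*(z-o[2])/v[2]
def tri(obs):
    A=np.zeros((3,3));b=np.zeros(3)
    for C,px in obs:
        o,v=ray(C,px);M=np.eye(3)-np.outer(v,v);A+=M;b+=M@o
    return np.linalg.solve(A,b)
E
python3 - <<'E'
from h import *
C={n:cam(n) for n in("scene","side")}
for l in ["incubator","well_top","strip_tab","strip_row","cover_hinge","cover_edge"]:
    best={}
    for n in C:
        d=imaging.landmark_of(n,l)
        print(l,n,[(np.round(x["position"],1),round(x["score"],2)) for x in d[:4]])
        if d: best[n]=d[0]["position"]
    if len(best)==2:
        X=tri([(C[n],best[n]) for n in C]); print("   ",X.round(4),[ (proj(C[n],X)[0]-best[n]).round(1) for n in C])
print(r.get_state()["time_s"])
E
```

```text
incubator scene [(array([261.2, 266.4]), 0.97)]
incubator side [(array([319.7, 226.2]), 0.79)]
    [ 0.4542 -0.1454 -0.0031] [array([ 0.2, -0.1]), array([0.2, 0.1])]
well_top scene [(array([264. , 244.7]), 0.89)]
well_top side [(array([320.9, 203. ]), 0.64)]
    [ 0.454  -0.1573  0.0768] [array([-0.2,  0.1]), array([-0.2, -0.1])]
strip_tab scene [(array([259.7, 176.2]), 0.62), (array([223.1, 191.3]), 0.6), (array([181.3, 178.5]), 0.5)]
strip_tab side [(array([320.9, 303.1]), 0.66), (array([244.7, 271.2]), 0.6), (array([296.8, 273.1]), 0.46), (array([267.9, 254.4]), 0.22)]
    [0.5314 0.1686 0.0283] [array([-32.6,  14.8]), array([-37., -23.])]
strip_row scene [(array([181.3, 187.8]), 0.77), (array([256.5, 185. ]), 0.66), (array([221.2, 198.6]), 0.64), (array([307.2, 188.4]), 0.4)]
strip_row side [(array([319.8, 317.7]), 0.86), (array([310.6, 187.1]), 0.67), (array([296.8, 284.8]), 0.65), (array([242.1, 282. ]), 0.56)]
    [0.4324 0.2785 0.0164] [array([ 0.8, -0.3]), array([1.1, 0.5])]
cover_hinge scene [(array([285.9, 239.7]), 0.93)]
cover_hinge side [(array([297.8, 206.5]), 0.6)]
    [ 0.525 -0.154  0.061] [array([ 0.5, -0.4]), array([0.4, 0.3])]
cover_edge scene [(array([306.5, 188.3]), 0.88)]
cover_edge side [(array([283.4, 166. ]), 0.79)]
    [ 0.5734 -0.1601  0.2006] [array([-1.1,  0.9]), array([-0.9, -0.7])]
0.7
```

```bash
python3 - <<'E'
import cv2
a=cv2.imread("pics/scene0.png");b=cv2.imread("pics/side0.png")
cv2.imwrite("pics/c1.png",cv2.resize(a[170:300,190:340],None,fx=5,fy=4.5,interpolation=3))
cv2.imwrite("pics/c2.png",cv2.resize(b[140:310,220:380],None,fx=4,fy=3.5,interpolation=3))
E
```

```text
(no output)
```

View pics/c1.png

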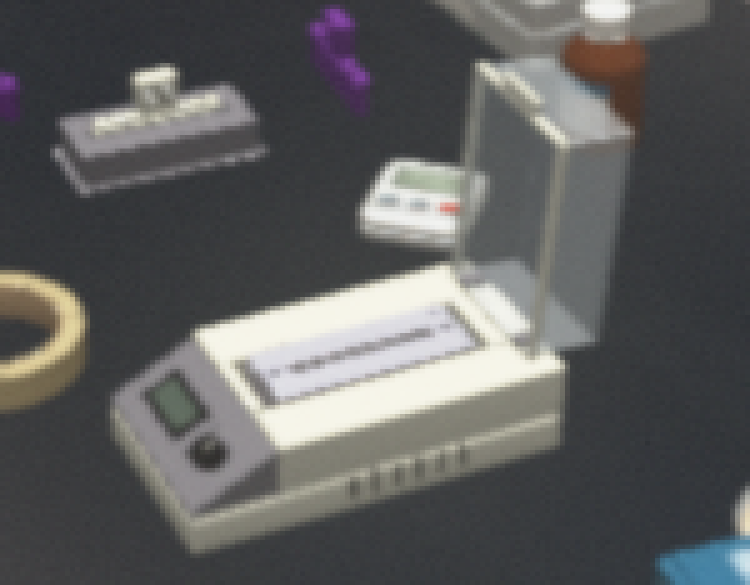

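View pics/c2.png

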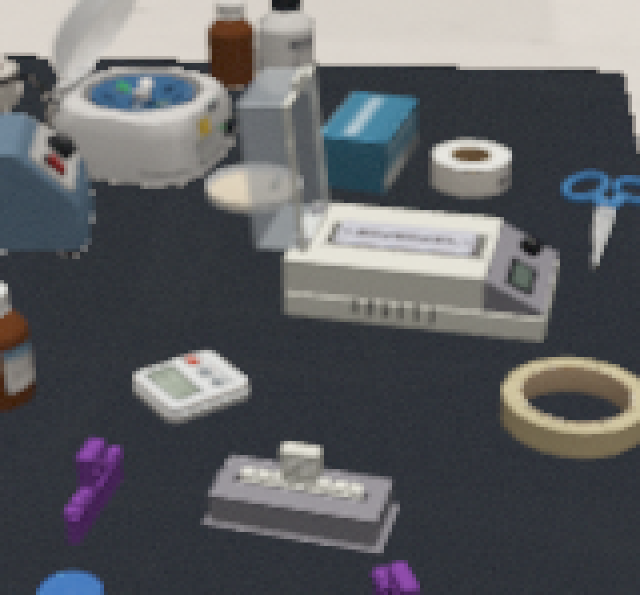

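Three things could be the strip: the purple ones at scene (183,185) and (258,181), and the white one in the grey holder at (223,191). The task rules out purple, and the crop shows the white one standing in its slotted holder, so that is the one. Now its position and heading.

```bash
python3 - <<'E'
from h import *
C={n:cam(n) for n in("scene","side")}
for a,b in [((223.1,191.3),(296.8,273.1)),((221.2,198.6),(296.8,284.8))]:
    X=tri([(C["scene"],a),(C["side"],b)]);print(X.round(4),(proj(C["scene"],X)[0]-a).round(1))
print(atz(C["scene"],(223.1,191.3),0.051),atz(C["side"],(296.8,273.1),0.051))
# holder top edge line from crops: scene crop scale 5x,4.5y offset(190,170)
f=lambda u,v:(190+u/5,170+v/4.5)
g=lambda u,v:(220+u/4,140+v/3.5)
# strip line rails
for C_,p,q,z in [(C["scene"],f(95,130),f(222,98),.033),(C["side"],g(240,472),g(366,492),.033)]:
    a=atz(C_,p,z);b=atz(C_,q,z);d=b-a;print("rail",a.round(4),b.round(4),np.degrees(np.arctan2(d[1],d[0])),np.linalg.norm(d))
# well pit corners z=.065
P=[atz(C["scene"],f(*p),.065) for p in [(235,362),(442,303),(486,345),(268,405)]]
Q=[atz(C["side"],g(*p),.065) for p in [(330,220),(484,235),(484,258),(328,240)]]
for S in(P,Q):
    print(np.round(S,4),np.mean(S,0).round(4)); print([np.degrees(np.arctan2(*(S[j]-S[i])[[1,0]])).round(1) for i,j in((0,1),(1,2),(3,2),(0,3))])
E
```

```text
[0.5044 0.1525 0.0431] [-1.5  0.8]
[0.5027 0.1625 0.0125] [-1.2  0.6]
[0.50471061 0.14328418 0.051     ] [0.49863945 0.16544201 0.051     ]
rail [0.4626 0.1547 0.033 ] [0.5445 0.1469 0.033 ] -5.406903698552948 0.08227234562429667
rail [0.5432 0.1548 0.033 ] [0.4612 0.1688 0.033 ] 170.28813562156472 0.08311304685954103
[[ 0.3942 -0.1275  0.065 ]
 [ 0.5096 -0.1401  0.065 ]
 [ 0.507  -0.1832  0.065 ]
 [ 0.3894 -0.1673  0.065 ]] [ 0.45   -0.1545  0.065 ]
[np.float64(-6.2), np.float64(-93.4), np.float64(-7.7), np.float64(-96.9)]
[[ 0.513  -0.1737  0.065 ]
 [ 0.3901 -0.1566  0.065 ]
 [ 0.39   -0.1158  0.065 ]
 [ 0.5115 -0.1366  0.065 ]] [ 0.4512 -0.1457  0.065 ]
[np.float64(172.1), np.float64(90.1), np.float64(170.3), np.float64(92.4)]
```

Strip ≈ (0.503, 0.157), heading ≈ -7.5°; well ≈ (0.45, -0.15). I'll move above the strip with tool yaw ≈ -7.5°, which keeps the wrist camera on the robot's side, away from the cover.

Request:
drive_tool([
  [1.3, -2, 0, 0, 0, -0.125],
  [2.6, -4, 0, 0, 0, -0.25],
  [4, -6.1, 0, 0, 0, -0.375],
  [5.3, -8.2, 0, 0, 0, -0.5],
  [6.6, -10.2, 0, 0, 0, -0.625],
  [8, -12.3, 0, 0, 0, -0.75],
  [9.3, -14.3, 0, 0, 0, -0.875],
  [10.6, -16.4, 0, 0, 0, -1.0],
])

```text
time_s: 1.37
tcp_pos: [0.2904, 0.4845, 0.2267]
eef_rot: [-90.0, -0.0, 106.6]
contact_force: [1.0, 0.6, 0.5]
gripper_width: 0.0876
```

Request:
drive_tool([
  [1.3, -2, 0, 0, 0, -0.125],
  [2.6, -4, 0, 0, 0, -0.25],
  [4, -6.1, 0, 0, 0, -0.375],
  [5.3, -8.2, 0, 0, 0, -0.5],
  [6.6, -10.2, 0, 0, 0, -0.625],
  [8, -12.3, 0, 0, 0, -0.75],
  [9.3, -14.3, 0, 0, 0, -0.875],
  [10.6, -16.4, 0, 0, 0, -1.0],
])

```text
time_s: 2.03
tcp_pos: [0.3964, 0.3205, 0.2268]
eef_rot: [-90.0, -0.0, 49.3]
contact_force: [-0.5, 0.1, 0.0]
gripper_width: 0.0875
```

Request:
drive_tool([
  [1.3, -2, -0.5, 0, 0, -0.125],
  [2.6, -4, -1, 0, 0, -0.25],
  [4, -6.1, -2, 0, 0, -0.375],
  [5.3, -8.2, -3, 0, 0, -0.5],
  [6.6, -10.2, -4, 0, 0, -0.625],
  [8, -12.3, -5, 0, 0, -0.75],
  [9.3, -14.3, -6, 0, 0, -0.875],
  [10.6, -16.4, -6.5, 0, 0, -1.0],
])

```text
time_s: 2.7
tcp_pos: [0.5019, 0.1562, 0.1606]
eef_rot: [-90.0, 0.0, -8.0]
contact_force: [0.4, 0.6, 0.2]
gripper_width: 0.0877
```

```bash
python3 - <<'E'
from h import *
P=pose(); im=imaging.capture("wrist"); cv2.imwrite("pics/w1.png",im[:,:,::-1])
C=cam("wrist",P)
for l in ["strip_tab","strip_row"]:
    for d in imaging.landmark_of("wrist",l)[:3]:
        z=.051 if l=="strip_tab" else .016
        print(l,d["score"],np.round(d["position"],1),atz(C,d["position"],z).round(4))
print(P[0])
np.save("P1.npy",np.c_[P[1],P[0]])
E
```

```text
strip_tab 0.71 [315.8 358.7] [0.6309 0.1664 0.051 ]
strip_tab 0.68 [286.8 217.9] [0.5077 0.1592 0.051 ]
strip_row 0.89 [285.9 203.3] [0.505  0.1593 0.016 ]
strip_row 0.88 [312.4 342.6] [0.6387 0.1652 0.016 ]
strip_row 0.67 [421.3  98.9] [0.4369 0.2754 0.016 ]
[0.50192993 0.15623254 0.16059944]
```

View pics/w1.png

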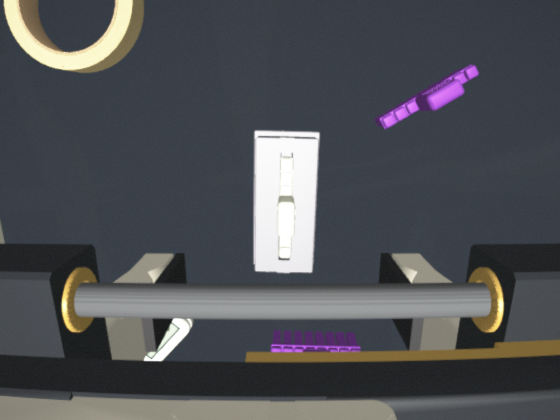

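The wrist view shows the strip in its holder, centred near (286,205) with the tab at (286,218) and the row vertical. The purple one is at (440,98). Measuring the heading from the outlines.

```bash
python3 - <<'E'
from h import *
A=np.load("P1.npy");C=cam("wrist",(A[:,3],A[:,:3]))
im=cv2.imread("pics/w1.png")
cv2.imwrite("pics/w1c.png",cv2.resize(im[120:285,230:340],None,fx=5,fy=3.6,interpolation=3)) 
hsv=cv2.cvtColor(im,cv2.COLOR_BGR2HSV)
# holder edges: per row, left/right brightness transition
g=cv2.cvtColor(im,cv2.COLOR_BGR2GRAY).astype(float)
def edge(row,a,b):
    d=np.abs(np.diff(g[row,a:b])); i=d.argmax(); 
    return a+i+0.5
L=[];Rr=[]
for row in range(145,262,4):
    L.append(atz(C,(edge(row,240,270),row),.028)); Rr.append(atz(C,(edge(row,305,330),row),.028))
for S in(L,Rr):
    S=np.array(S);p=np.polyfit(S[:,0],S[:,1],1);res=S[:,1]-np.polyval(p,S[:,0]);k=abs(res)<.002;p=np.polyfit(S[k,0],S[k,1],1)
    print("edge heading",np.degrees(np.arctan(p[0])),"y at x=.505",np.polyval(p,.505),k.sum(),len(k))
for p in [(287,152),(284.5,257)]: print(atz(C,p,.036))
E
```

```text
edge heading -9.28522334478688 y at x=.505 0.13310088217420973 30 30
edge heading -9.411644167391666 y at x=.505 0.18250548031867747 30 30
[0.46164075 0.1659771  0.036     ]
[0.54370276 0.15254272 0.036     ]
```

View pics/w1c.png

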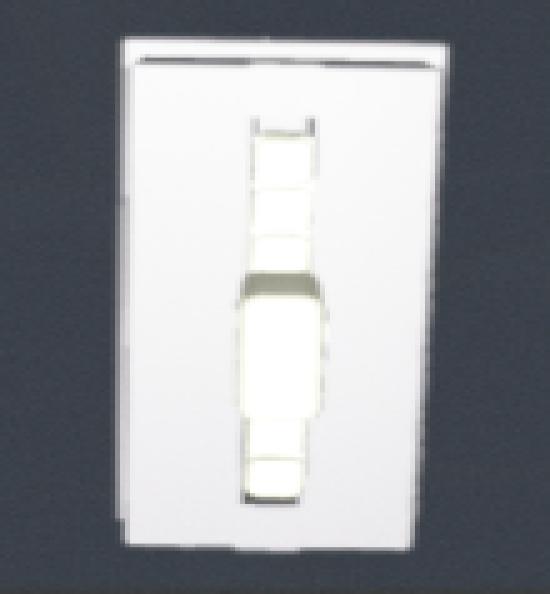

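Request:
drive_tool([
  [0.1, 0.2, -2, 0, 0, -0.023],
  [0.1, 0.2, -4, 0, 0, -0.023],
  [0.1, 0.2, -6, 0, 0, -0.023],
  [0.1, 0.2, -8, 0, 0, -0.023],
  [0.1, 0.2, -10, 0, 0, -0.023],
  [0.1, 0.2, -12, 0, 0, -0.023],
  [0.1, 0.2, -12.8, 0, 0, -0.023],
  [0.1, 0.2, -12.8, 0, 0, -0.023],
], claw=0.45, squeeze=25)

```text
time_s: 3.52
tcp_pos: [0.5017, 0.1594, 0.0322]
eef_rot: [-90.1, 0.1, -8.9]
contact_force: [0.3, 0.0, 0.0]
gripper_width: 0.0422
```

Request:
drive_tool([
  [0.1, 0, 0.2, 0, 0, -0.007],
  [0.1, 0, 0.2, 0, 0, -0.007],
  [0.1, 0, 0.2, 0, 0, -0.007],
  [0.1, 0, 0.2, 0, 0, -0.007],
  [0.1, 0, 0.2, 0, 0, -0.007],
  [0.1, 0, 0.2, 0, 0, -0.007],
  [0.1, 0, 0.2, 0, 0, -0.007],
  [0.1, 0, 0.2, 0, 0, -0.007],
], claw=0, squeeze=25)

```text
time_s: 4.18
tcp_pos: [0.5038, 0.1589, 0.0361]
eef_rot: [-90.0, -0.0, -9.4]
contact_force: [-1.3, -2.9, 6.5]
gripper_width: 0.0119
```

```bash
python3 - <<'E'
from h import *
s=r.get_state();print(s["tcp_pos"],s["eef_rot"],s["contact_force"],s["moment"],s["gripper_width"])
im=imaging.capture("wrist"); cv2.imwrite("pics/w2.png",im[:,:,::-1])
E
```

```text
[0.50375431 0.15893627 0.03611538] [-9.00286412e+01 -3.13388823e-03 -9.40463090e+00] [-1.28825837 -2.90079208  6.50100023] [-1.37413045  0.25623598 -0.0122952 ] 0.011913256118437849
```

View pics/w2.png

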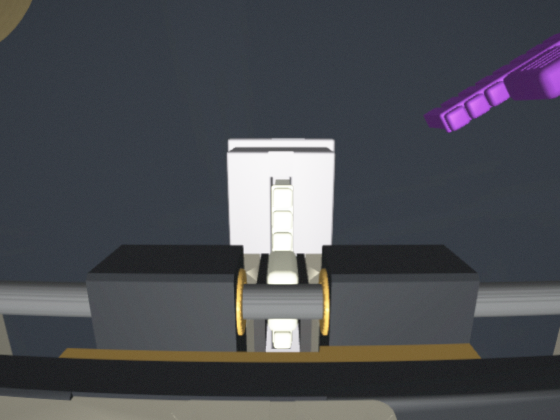

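Gripped at 11.9 mm, which matches the 12 mm tab. Lifting straight up.

Request:
drive_tool([
  [0, 0, 0.5, 0, 0, 0],
  [0, 0, 1.2, 0, 0, 0],
  [0, 0, 2.2, 0, 0, 0],
  [0, 0, 3.6, 0, 0, 0],
  [0, 0, 5.5, 0, 0, 0],
  [0, 0, 8, 0, 0, 0],
  [0, 0, 10.5, 0, 0, 0],
  [0, 0, 11.5, 0, 0, 0],
])

```text
time_s: 4.9
tcp_pos: [0.5056, 0.1606, 0.1552]
eef_rot: [-89.8, -0.3, -9.4]
contact_force: [0.2, 0.2, 0.2]
gripper_width: 0.0118
```

```bash
python3 - <<'E'
from h import *
s=r.get_state();print(s["tcp_pos"],s["eef_rot"],s["contact_force"],s["moment"],s["gripper_width"])
C={}
P=pose();C["wrist"]=cam("wrist",P)
im=imaging.capture("wrist"); cv2.imwrite("pics/w3.png",im[:,:,::-1])
S={n:imaging.capture(n) for n in("scene","side")}
for n in S: C[n]=cam(n)
cv2.imwrite("pics/c3.png",cv2.resize(S["side"][180:300,220:380,::-1],None,fx=5,fy=5,interpolation=3))
for n in C:
  for l in ["strip_tab","strip_row"]:
    print(n,l,[(np.round(d["position"],1),round(d["score"],2)) for d in imaging.landmark_of(n,l)[:4]])
  # expected
  g=P[0]+np.array([0,0,.0188]); print("exp tab",proj(C[n],g-[0,0,.004]).round(1),"row",proj(C[n],g-[0,0,.039]).round(1))
E
```

```text
[0.50555853 0.16063706 0.15515249] [-89.77298453  -0.2653972   -9.36331362] [0.22257606 0.21208298 0.20314239] [ 0.16285685 -0.23112482  0.01214444] 0.011794892545661607
wrist strip_tab [(array([436.1,  87.2]), 0.95), (array([282.6, 290.4]), 0.75), (array([282. , 258.9]), 0.63)]
wrist strip_row [(array([278.9, 257.4]), 0.81), (array([310.5, 339.1]), 0.72), (array([415. ,  90.3]), 0.64)]
exp tab [[281.1 285.7]] row [[281.  254.9]]
scene strip_tab [(array([181.6, 179.1]), 0.64), (array([256.6, 175.7]), 0.54)]
scene strip_row [(array([180.8, 189.9]), 0.7), (array([219.1, 163.3]), 0.64), (array([255.6, 189. ]), 0.61)]
exp tab [[218.5 153.4]] row [[219.1 164.1]]
side strip_tab [(array([293.1, 235.9]), 0.85), (array([244.1, 272.3]), 0.82), (array([320. , 306.9]), 0.62)]
side strip_row [(array([320.7, 315.7]), 0.81), (array([295.9, 246.5]), 0.63), (array([242.6, 281. ]), 0.48)]
exp tab [[293.9 232.3]] row [[294.  244.4]]
```

View pics/w3.png

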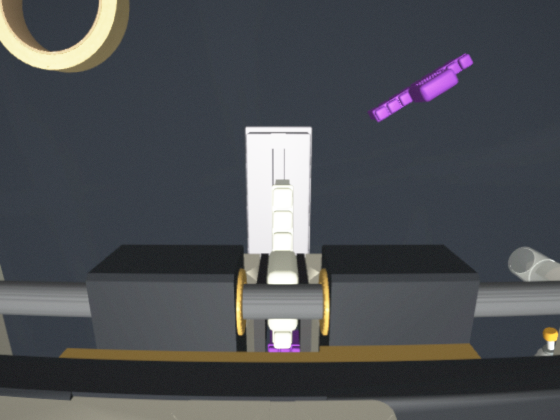

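View pics/c3.png

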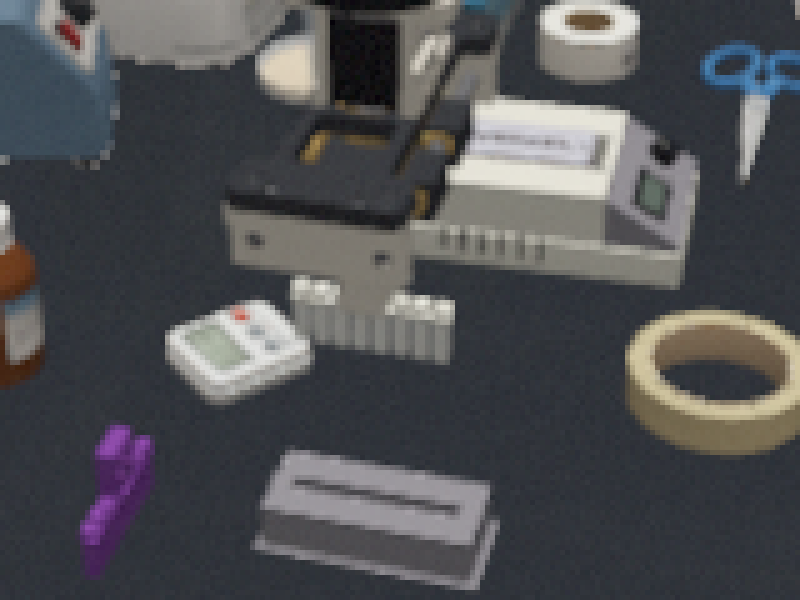

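Strip is held straight: the side view shows all 8 cells hanging under the rail, and the holder stayed put. Next I'll move beside the incubator so the wrist camera can see the wells past the gripper.

Request:
drive_tool([
  [-0.5, -2, 1, 0, 0, 0],
  [-1, -5, 2.5, 0, 0, 0],
  [-1.8, -9, 4, 0, 0, 0],
  [-2.6, -13, 4.5, 0, 0, 0],
  [-3.2, -15.5, 4.5, 0, 0, 0],
  [-3.5, -17, 4.5, 0, 0, 0],
  [-3.5, -17, 4.5, 0, 0, 0],
  [-3.5, -17, 4.5, 0, 0, 0],
])

```text
time_s: 6.02
tcp_pos: [0.4685, -0.0113, 0.1953]
eef_rot: [-90.0, 0.0, -9.5]
contact_force: [-0.0, -0.5, 0.1]
gripper_width: 0.0118
```

```bash
python3 - <<'E'
from h import *
P=pose();np.save("P4.npy",np.c_[P[1],P[0]]);C=cam("wrist",P);print(P[0],r.get_state()["eef_rot"])
im=imaging.capture("wrist"); cv2.imwrite("pics/w4.png",im[:,:,::-1])
for l in ["well_top","well_spring","incubator","cover_hinge"]:
  for d in imaging.landmark_of("wrist",l)[:2]: print(l,d["position"],d["score"],atz(C,d["position"],{"well_top":.067,"well_spring":.057,"incubator":0,"cover_hinge":.066}[l]))
E
```

```text
[ 0.46854753 -0.01129843  0.19528716] [-9.00101874e+01  2.31031568e-02 -9.51481284e+00]
well_spring [110.0, 208.9] 0.83 [ 0.45069624 -0.15139805  0.057     ]
incubator [135.5, 195.1] 0.68 [ 0.45126462 -0.15165876  0.        ]
```

View pics/w4.png

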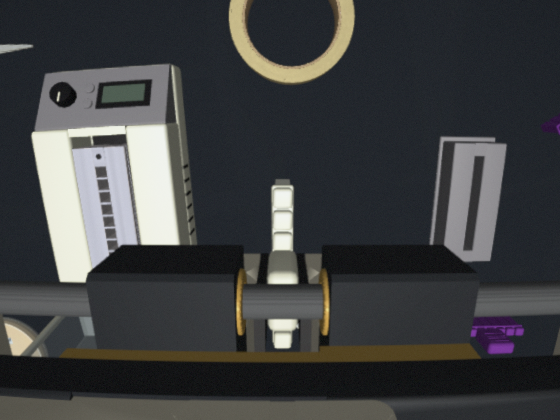

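The wrist view shows the block at left, roughly (100,200), with wells from about (101,171) to (112,245). The gap at the front (row ~140) suggests the block sits toward the back. Zooming in to measure.

```bash
python3 - <<'E'
import cv2
im=cv2.imread("pics/w4.png")
cv2.imwrite("pics/w4c.png",cv2.resize(im[120:260,50:160],None,fx=5,fy=4.2,interpolation=3))
E
```

```text
(no output)
```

View pics/w4c.png

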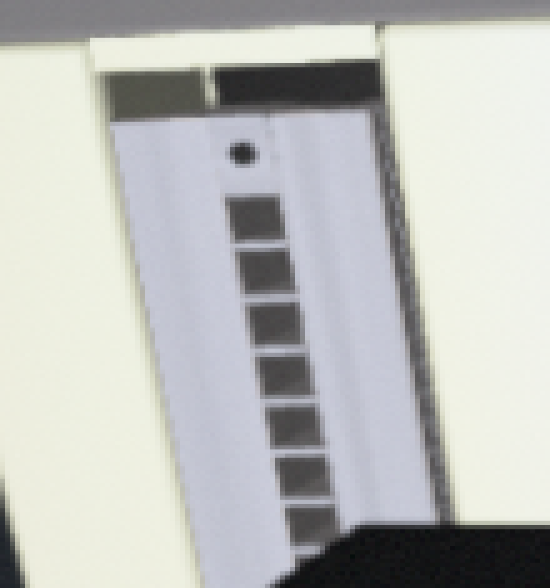

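```bash
python3 - <<'E'
from h import *
A=np.load("P4.npy");C=cam("wrist",(A[:,3],A[:,:3]))
im=cv2.imread("pics/w4.png");g=cv2.cvtColor(im,cv2.COLOR_BGR2GRAY)
sub=cv2.resize(g[120:243,50:160],None,fx=8,fy=8,interpolation=3)
n,lab,st,ce=cv2.connectedComponentsWithStats((sub<150).astype(np.uint8))
pts=[]
for i in range(1,n):
    x,y,w,h,a=st[i]
    if 3000<a<9000 and w<120 and h<90: 
        c=((x+w/2-.5)/8+50-.4375*0, (y+h/2)/8+120); p=(ce[i]+.5)/8-.5+[50,120]; pts.append(p); print(a,w/8,h/8,p.round(2),atz(C,p,.067).round(4))
pts=np.array([p for p in pts])
X=np.array([atz(C,p,.067)[:2] for p in pts])
d=np.linalg.norm(np.diff(X,axis=0),axis=1);print(d)
E
```

```text
7616 12.0 11.0 [102.72 184.  ] [ 0.4286 -0.1465  0.067 ]
7104 12.0 11.0 [104.59 196.64] [ 0.4386 -0.1478  0.067 ]
7168 12.0 11.0 [106.61 209.09] [ 0.4487 -0.1491  0.067 ]
7168 12.0 11.0 [108.46 221.15] [ 0.4586 -0.1504  0.067 ]
7040 12.0 11.0 [110.24 232.98] [ 0.4684 -0.1518  0.067 ]
[0.01011868 0.01013375 0.00997771 0.00994972]
```

```bash
python3 - <<'E'
from h import *
im=cv2.imread("pics/w4.png");g=cv2.cvtColor(im,cv2.COLOR_BGR2GRAY).astype(float)
cv2.imwrite("pics/w4s.png",cv2.resize(im[170:355,255:310],None,fx=8,fy=3.2,interpolation=3))
# heading from edges of pit/deck on block plane: left block edge & right block edge
A=np.load("P4.npy");C=cam("wrist",(A[:,3],A[:,:3]))
def fit(a0,a1,rows,z,sign):
    S=[]
    for row in rows:
        a=int(a0+(a1-a0)*(row-rows[0])/(rows[-1]-rows[0])); 
        seg=cv2.GaussianBlur(g[row:row+1,a-8:a+9],(3,1),0)[0]; d=np.diff(seg)*sign; i=int(d[1:-1].argmax())+1
        o=(d[i-1]-d[i+1])/(2*(d[i-1]-2*d[i]+d[i+1])) if d[i-1]-2*d[i]+d[i+1] else 0
        S.append(atz(C,(a-8+i+.5+o,row),z))
    S=np.array(S)
    p=np.polyfit(S[:,0],S[:,1],1)
    for _ in range(3):
        k=abs(S[:,1]-np.polyval(p,S[:,0]))<.0008;p=np.polyfit(S[k,0],S[k,1],1)
    return np.degrees(np.arctan(p[0])),np.polyval(p,.4537),k.sum(),len(k)
print("left pit edge",fit(72,90,range(150,258),.065,-1))
print("right white edge",fit(126,140,range(145,243),.065,1))
print("outer left",fit(40,60,range(140,270),.065,1))
E
```

```text
left pit edge (np.float64(-7.126898430304622), np.float64(-0.1733481836638869), np.int64(108), 108)
right white edge (np.float64(-7.492730874133279), np.float64(-0.12647291605291797), np.int64(98), 98)
outer left (np.float64(-7.876545525300111), np.float64(-0.20402056757099735), np.int64(130), 130)
```

View pics/w4s.png

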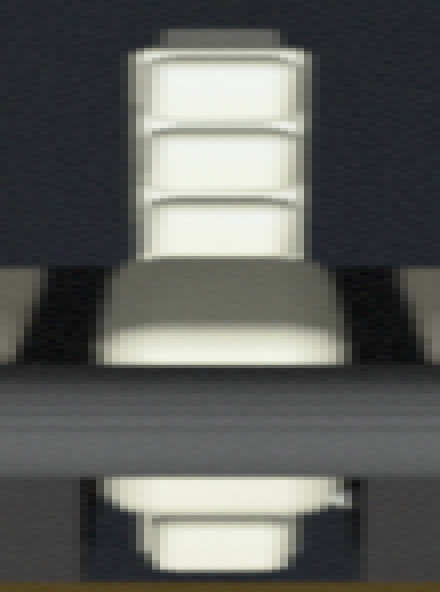

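```bash
python3 - <<'E'
from h import *
T=imaging.get_calibration("wrist")["T_tool_cam"];K=imaging.get_calibration("wrist")
C0=(K["mtx"],K["k1"],np.linalg.inv(T)[:3,:3],np.linalg.inv(T)[:3,3])
for y in(-.002,.0002,.002,.004):
    out=[]
    for px in [(282.2,187),(282.2,210.6),(282.2,232.5),(282.2,348)]:
        o,v=ray(C0,px); X=o+v*(y-o[1])/v[1]; out.append((X*1000).round(2)[[0,2]])
    print(y,out,"mid",(out[0]+out[3])/2,"len",out[3]-out[0])
E
```

```text
-0.002 [array([-38.99,   0.54]), array([-28.77,   0.53]), array([-18.98,   0.52]), array([38.92,  0.47])] mid [-0.035  0.505] len [ 7.791e+01 -7.000e-02]
0.0002 [array([-38.57,   0.54]), array([-28.2 ,   0.53]), array([-18.28,   0.52]), array([40.44,  0.46])] mid [0.935 0.5  ] len [79.01 -0.08]
0.002 [array([-38.22,   0.54]), array([-27.74,   0.53]), array([-17.7 ,   0.52]), array([41.68,  0.46])] mid [1.73 0.5 ] len [79.9  -0.08]
0.004 [array([-37.84,   0.54]), array([-27.23,   0.53]), array([-17.07,   0.52]), array([43.06,  0.46])] mid [2.61 0.5 ] len [ 8.09e+01 -8.00e-02]
```

Request:
drive_tool([
  [-0.3, -2, -0.5, 0, 0, 0.01],
  [-0.6, -5, -1, 0, 0, 0.02],
  [-1, -8.5, -2, 0, 0, 0.035],
  [-1.4, -11.5, -3.5, 0, 0, 0.035],
  [-1.6, -13.2, -5, 0, 0, 0.035],
  [-1.6, -13.9, -5.5, 0, 0, 0.035],
  [-1.6, -13.9, -5.5, 0, 0, 0.035],
  [-1.6, -13.9, -5.5, 0, 0, 0.035],
])

```text
time_s: 6.93
tcp_pos: [0.4532, -0.1492, 0.1406]
eef_rot: [-90.0, 0.0, -7.4]
contact_force: [-0.3, 0.4, -0.4]
gripper_width: 0.0121
```

```bash
python3 - <<'E'
from h import *
s=r.get_state();print(s["tcp_pos"],s["eef_rot"],s["contact_force"])
S={n:imaging.capture(n) for n in("scene","side","wrist")}
for n in S: cv2.imwrite(f"pics/{n}5.png",S[n][:,:,::-1])
a=cv2.resize(S["scene"][150:290,200:340,::-1],None,fx=2.8,fy=3.5,interpolation=3);b=cv2.resize(S["side"][130:250,260:380,::-1],None,fx=3.3,fy=4.08,interpolation=3)
h=min(len(a),len(b));cv2.imwrite("pics/c5.png",np.hstack([a[:h],b[:h]]))
E
```

```text
[ 0.4531891  -0.14924022  0.14058092] [-9.00186036e+01  3.18660735e-02 -7.41399395e+00] [-0.26517546  0.37121872 -0.43871162]
```

View pics/c5.png

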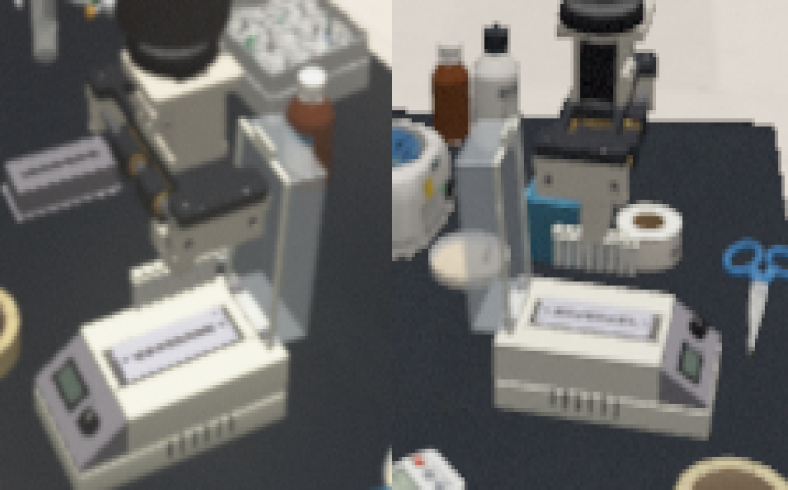

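View pics/wrist5.png

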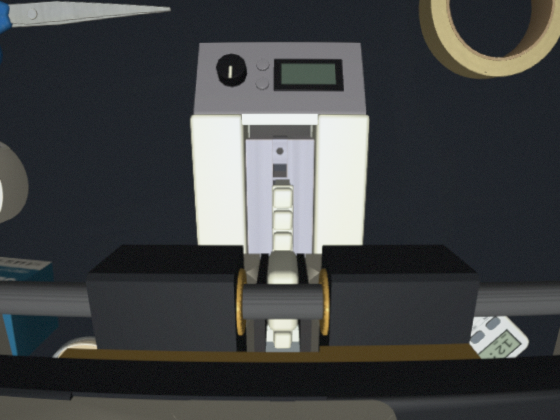

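The strip hangs over the row, with the first well visible at about (280,171) and the end hole at (280,151). Refining from these.

```bash
python3 - <<'E'
from h import *
im=cv2.imread("pics/wrist5.png");g=cv2.cvtColor(im,cv2.COLOR_BGR2GRAY)
cv2.imwrite("pics/w5c.png",cv2.resize(im[105:250,235:330],None,fx=8,fy=4,interpolation=3))
T=imaging.get_calibration("wrist")["T_tool_cam"];K=imaging.get_calibration("wrist")
C0=(K["mtx"],K["k1"],np.linalg.inv(T)[:3,:3],np.linalg.inv(T)[:3,3])
def tl(px,z,tz=.1406):
    y=tz-z; o,v=ray(C0,px); X=o+v*(y-o[1])/v[1]; return X*1000
sub=cv2.resize(g[135:180,255:305],None,fx=8,fy=8,interpolation=3)
n,lab,st,ce=cv2.connectedComponentsWithStats((sub<130).astype(np.uint8))
for i in range(1,n):
    if st[i][4]>500:
        x,y,w,h,a=st[i];p=(ce[i]+.5)/8-.5+[255,135];b=np.array([x+w/2,y+h/2])/8-.5+[255,135];print(a,w/8,h/8,p.round(2),b.round(2),tl(b,.067).round(2))
gf=g.astype(float)
for nm,c0,c1,sg in(("Lpit",246,246,0),("Rpit",314,316,0)):
    S=[]
    for row in range(150,245,3):
        c=int(c0+(c1-c0)*(row-150)/95);seg=gf[row,c-8:c+9];d=np.diff(seg);i=abs(d).argmax();S.append(tl((c-8+i+.5,row),.067))
    S=np.array(S);p=np.polyfit(S[:,0],S[:,2],1);k=abs(S[:,2]-np.polyval(p,S[:,0]))<.8;p=np.polyfit(S[k,0],S[k,2],1);print(nm,np.degrees(np.arctan(p[0])),np.polyval(p,0),k.mean())
E
```

```text
12800 50.0 4.0 [279.5 136.5] [279.5 136.5] [-55.47  73.6   -1.11]
2048 6.0 6.0 [279.5 150.5] [279.5 150.5] [-47.07  73.6   -1.13]
11584 14.0 13.0 [279.46 170.03] [279.5 170. ] [-35.14  73.6   -1.17]
Lpit 0.05344446779000921 -21.842142305190688 0.71875
Rpit -0.021108927752167533 19.782830256172936 0.90625
```

View pics/w5c.png

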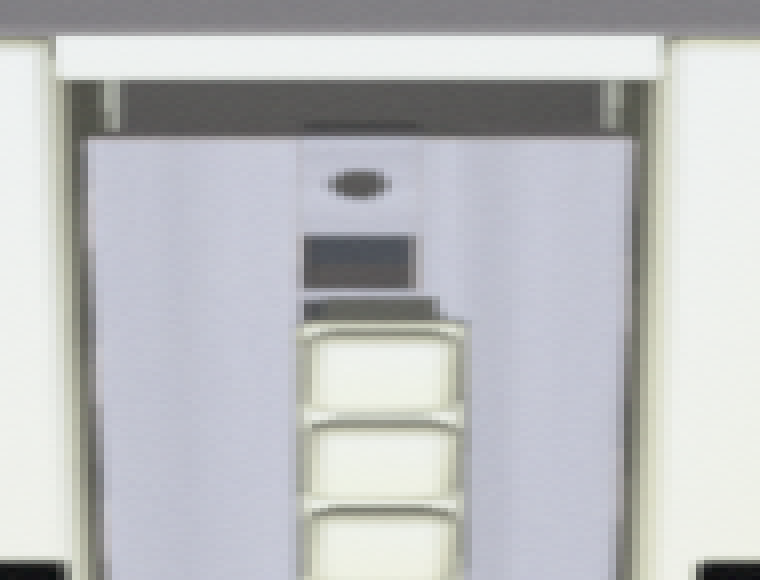

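Heading agrees within 0.1°. The strip needs about -0.9 mm along the row and -1.6 mm across. Correcting and descending to a few mm above the block.

Request:
drive_tool([
  [-0.1, -0.15, -0.5, 0, 0, 0],
  [-0.1, -0.15, -1, 0, 0, 0],
  [-0.1, -0.15, -1.5, 0, 0, 0],
  [-0.1, -0.15, -2, 0, 0, 0],
  [-0.1, -0.15, -2.5, 0, 0, 0],
  [-0.1, -0.15, -3, 0, 0, 0],
  [-0.1, -0.15, -3.2, 0, 0, 0],
  [-0.1, -0.15, -3.2, 0, 0, 0],
])

```text
time_s: 7.75
tcp_pos: [0.4514, -0.1511, 0.1078]
eef_rot: [-90.0, 0.1, -7.4]
contact_force: [-0.4, 1.7, -0.8]
gripper_width: 0.0116
```

```bash
cat > look.py <<'E'
from h import *
import sys
s=r.get_state();print(s["tcp_pos"],s["eef_rot"],s["contact_force"])
tz=s["tcp_pos"][2]
im=imaging.capture("wrist")[:,:,::-1].copy();nm=sys.argv[1];cv2.imwrite(f"pics/{nm}.png",im)
cv2.imwrite(f"pics/{nm}c.png",cv2.resize(im[70:250,225:335],None,fx=7,fy=3.3,interpolation=3))
g=cv2.cvtColor(im,cv2.COLOR_BGR2GRAY)
K=imaging.get_calibration("wrist");T=K["T_tool_cam"]
C0=(K["mtx"],K["k1"],np.linalg.inv(T)[:3,:3],np.linalg.inv(T)[:3,3])
def tl(px,z):
    y=tz-z; o,v=ray(C0,px); X=o+v*(y-o[1])/v[1]; return X*1000
sub=cv2.resize(g[80:185,255:305],None,fx=8,fy=8,interpolation=3)
n,lab,st,ce=cv2.connectedComponentsWithStats((sub<130).astype(np.uint8))
for i in range(1,n):
    if st[i][4]>500:
        x,y,w,h,a=st[i];b=np.array([x+w/2,y+h/2])/8-.5+[255,80];print(a,w/8,h/8,b.round(2),tl(b,.067).round(2))
E
python3 look.py w6
```

```text
[ 0.45139225 -0.1510756   0.1078169 ] [-9.00140676e+01  7.72898737e-02 -7.40944784e+00] [-0.4028733   1.67688518 -0.81938558]
103488 50.0 34.0 [279.5  96.5] [-77.39  40.82  -0.82]
54272 50.0 17.0 [279.5 139. ] [-56.08  40.82  -0.87]
2816 7.0 7.0 [284. 161.] [-44.66  40.82   1.46]
9600 18.0 9.0 [283.5 180. ] [-34.56  40.82   1.2 ]
```

View pics/w6c.png

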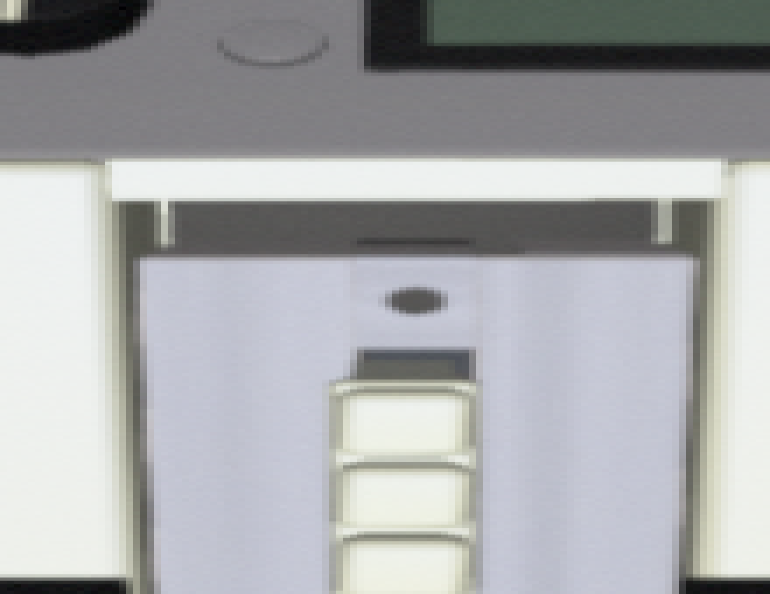

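Request:
drive_tool([
  [0.06, 0.03, 0, 0, 0, 0],
  [0.12, 0.05, 0, 0, 0, 0],
  [0.12, 0.05, 0, 0, 0, 0],
  [0.12, 0.05, 0, 0, 0, 0],
  [0.12, 0.05, 0, 0, 0, 0],
  [0.12, 0.05, 0, 0, 0, 0],
  [0.12, 0.05, 0, 0, 0, 0],
  [0.12, 0.05, 0, 0, 0, 0],
])

```text
time_s: 8.47
tcp_pos: [0.453, -0.1505, 0.1086]
eef_rot: [-90.0, -0.0, -7.4]
contact_force: [-0.3, -1.0, 0.5]
gripper_width: 0.0121
```

```bash
python3 look.py w7
```

```text
[ 0.4530175  -0.15054415  0.10859502] [-8.99993309e+01 -3.84252561e-03 -7.40282284e+00] [-0.25850678 -0.98296909  0.5122559 ]
93504 50.0 31.0 [279.5  95. ] [-78.17  41.6   -0.82]
51200 50.0 16.0 [279.5 135.5] [-57.83  41.6   -0.87]
3008 8.0 8.0 [282.5 157.5] [-46.41  41.6    0.67]
12288 16.0 12.0 [282.5 178.5] [-35.23  41.6    0.66]
```

View pics/w7c.png

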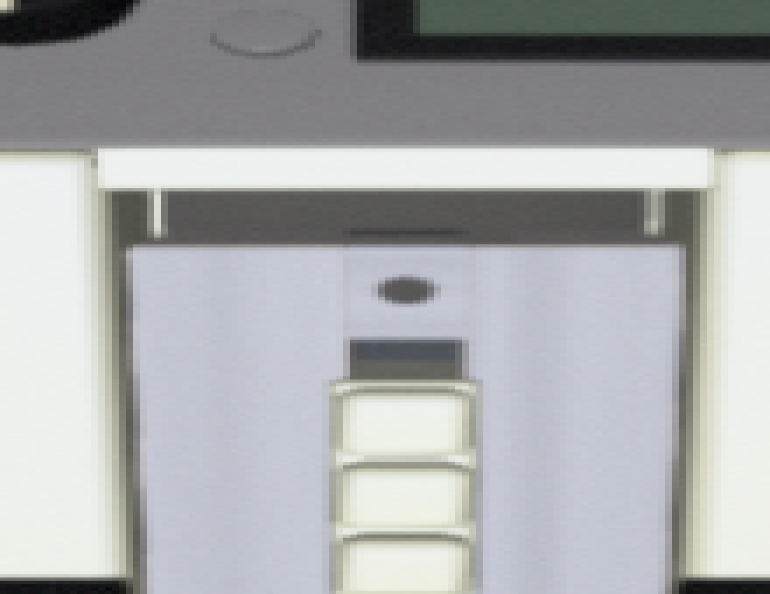

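Hole and first well are now at tool z 0.66 mm against the strip's 0.5, and the row is within about 0.3 mm. Lowering until the cell tips just enter the wells.

Request:
drive_tool([
  [0, 0, -0.3, 0, 0, 0],
  [0, 0, -0.6, 0, 0, 0],
  [0, 0, -0.8, 0, 0, 0],
  [0, 0, -0.9, 0, 0, 0],
  [0, 0, -1.0, 0, 0, 0],
  [0, 0, -1.1, 0, 0, 0],
  [0, 0, -1.2, 0, 0, 0],
  [0, 0, -1.2, 0, 0, 0],
])

```text
time_s: 9.18
tcp_pos: [0.4529, -0.1505, 0.0963]
eef_rot: [-90.0, 0.0, -7.4]
contact_force: [-0.5, 0.3, -1.1]
gripper_width: 0.0116
```

```bash
python3 look.py w8; python3 -c "
from h import *
print(r.get_state()['contact_force'],r.get_state()['moment'])"
```

```text
[ 0.45286961 -0.15053056  0.09634922] [-8.99996406e+01  1.84180250e-02 -7.40631332e+00] [-0.52521976  0.32457852 -1.08744751]
95616 50.0 32.0 [279.5  95.5] [-77.37  29.35  -0.74]
57600 50.0 18.0 [279.5 137.5] [-57.54  29.35  -0.79]
3328 8.0 8.0 [282.5 160.5] [-46.3   29.35   0.67]
8640 17.0 8.0 [283.  180.5] [-36.28  29.35   0.91]
[-0.47836521 -0.31911132  0.13318942] [ 0.04149788  0.03939257 -0.01840564]
```

View pics/w8c.png

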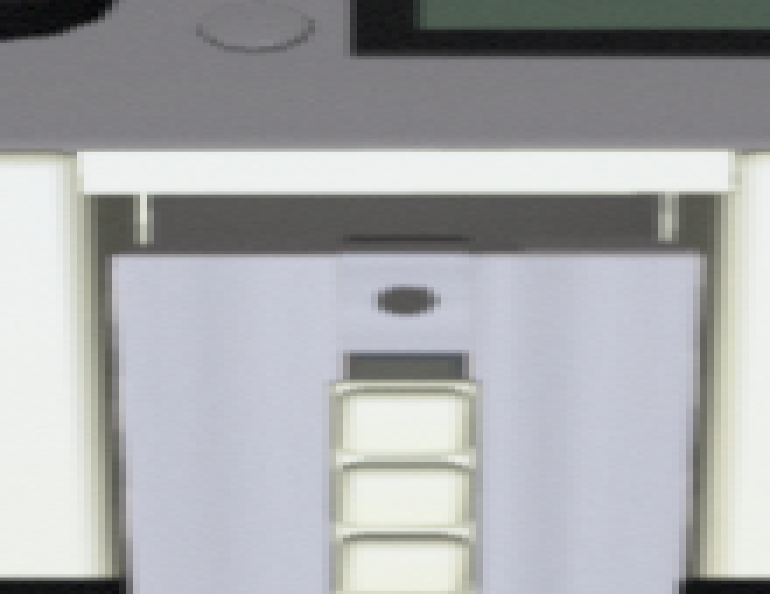

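About 2 mm below the block's top with no contact force, so the tips are in. Continuing.

Request:
drive_tool([
  [0, 0, -0.1, 0, 0, 0],
  [0, 0, -0.2, 0, 0, 0],
  [0, 0, -0.3, 0, 0, 0],
  [0, 0, -0.4, 0, 0, 0],
  [0, 0, -0.5, 0, 0, 0],
  [0, 0, -0.6, 0, 0, 0],
  [0, 0, -0.6, 0, 0, 0],
  [0, 0, -0.6, 0, 0, 0],
])

```text
time_s: 9.9
tcp_pos: [0.4529, -0.1505, 0.0904]
eef_rot: [-90.0, 0.0, -7.4]
contact_force: [-0.3, -0.6, -0.2]
gripper_width: 0.0118
```

```bash
python3 look.py w9; python3 -c "
from h import *
print(r.get_state()['contact_force'],r.get_state()['moment'])
S={n:imaging.capture(n) for n in('scene','side')}
a=cv2.resize(S['scene'][200:280,220:320,::-1],None,fx=4,fy=4,interpolation=3);b=cv2.resize(S['side'][170:250,280:380,::-1],None,fx=4,fy=4,interpolation=3)
cv2.imwrite('pics/c9.png',np.hstack([a,b]))"
```

```text
[ 0.45287841 -0.15050497  0.09035449] [-8.99991306e+01  2.22633585e-02 -7.40777817e+00] [-0.26445963 -0.55438343 -0.17541452]
94400 50.0 32.0 [279.5  95.5] [-77.09  23.35  -0.69]
60800 50.0 19.0 [279.5 138. ] [-57.67  23.35  -0.74]
3648 8.0 9.0 [282.5 162. ] [-46.31  23.35   0.66]
6912 18.0 6.0 [282.5 181.5] [-36.83  23.35   0.66]
[-0.19223457  0.60658714 -1.42455831] [0.10947993 0.32937568 0.01983118]
```

View pics/c9.png

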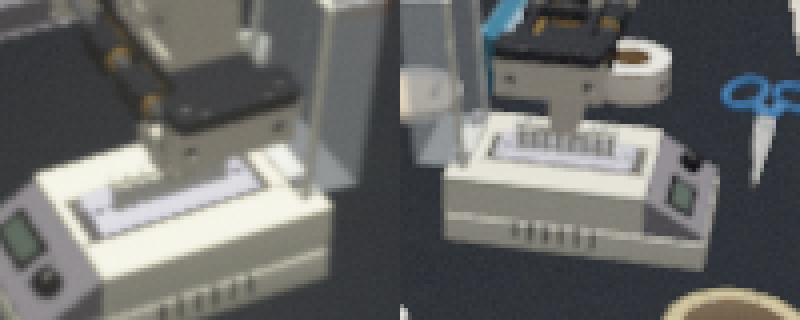

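View pics/w9c.png

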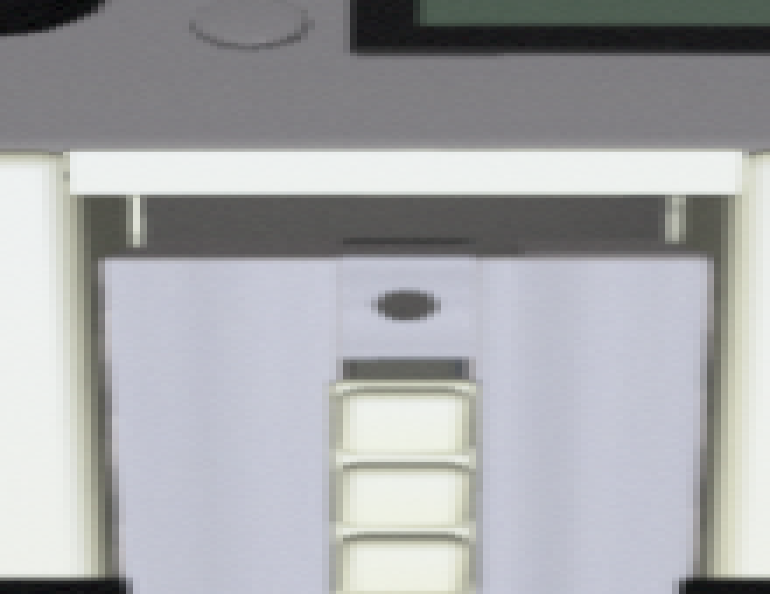

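Cells are entering freely, about 8 mm deep with force near zero. Now pushing against the spring with a firmer grip.

Request:
drive_tool([
  [0, 0, -0.1, 0, 0, 0],
  [0, 0, -0.2, 0, 0, 0],
  [0, 0, -0.35, 0, 0, 0],
  [0, 0, -0.5, 0, 0, 0],
  [0, 0, -0.65, 0, 0, 0],
  [0, 0, -0.8, 0, 0, 0],
  [0, 0, -0.9, 0, 0, 0],
  [0, 0, -1.0, 0, 0, 0],
], claw=0, squeeze=40)

```text
time_s: 10.72
tcp_pos: [0.4529, -0.1508, 0.0805]
eef_rot: [-90.0, 0.0, -7.4]
contact_force: [-3.1, -1.6, 4.2]
gripper_width: 0.0116
```

Request:
drive_tool([
  [-0.02, 0, -0.1, 0, 0, 0],
  [-0.02, 0, -0.2, 0, 0, 0],
  [-0.02, 0, -0.3, 0, 0, 0],
  [-0.02, 0, -0.4, 0, 0, 0],
  [-0.02, 0, -0.48, 0, 0, 0],
  [-0.02, 0, -0.56, 0, 0, 0],
  [-0.02, 0, -0.56, 0, 0, 0],
  [-0.02, 0, -0.56, 0, 0, 0],
])

```text
time_s: 11.38
tcp_pos: [0.4529, -0.1506, 0.0751]
eef_rot: [-90.0, -0.0, -7.4]
contact_force: [-2.5, -3.4, 5.5]
gripper_width: 0.0115
```

```bash
python3 look.py w10; python3 -c "
from h import *
print(r.get_state()['contact_force'],r.get_state()['moment'])
S={n:imaging.capture(n) for n in('scene','side')}
a=cv2.resize(S['scene'][200:280,220:320,::-1],None,fx=4,fy=4,interpolation=3);b=cv2.resize(S['side'][170:250,280:380,::-1],None,fx=4,fy=4,interpolation=3)
cv2.imwrite('pics/c10.png',np.hstack([a,b]))"
```

```text
[ 0.45290145 -0.15060033  0.07507781] [-9.00060106e+01 -7.39246740e-03 -7.39798831e+00] [-2.54694254 -3.35050916  5.51114829]
96256 50.0 31.0 [279.5  95. ] [-76.61   8.08  -0.59]
66304 50.0 21.0 [279.5 140. ] [-57.75   8.08  -0.63]
4352 9.0 10.0 [283.  166.5] [-46.22   8.08   0.88]
[-2.63283557 -3.07299888  4.2883658 ] [-1.17869627  1.0475399   0.00312568]
```

View pics/c10.png

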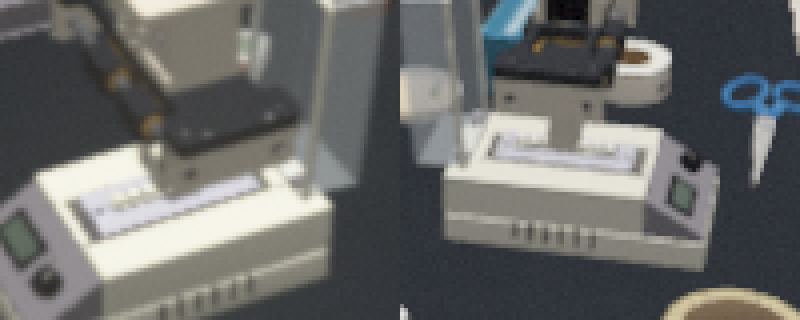

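View pics/w10c.png

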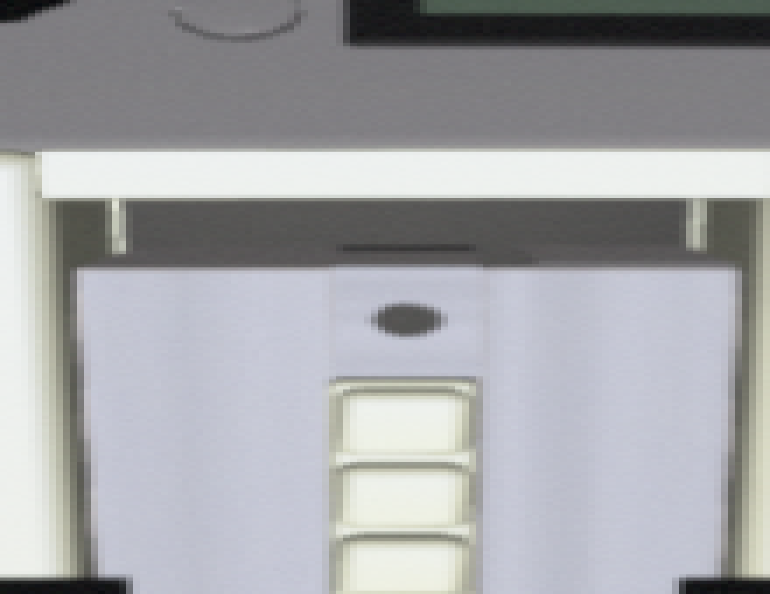

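The rail is close to the block. Pressing a little further until the force shows it has seated.

Request:
drive_tool([
  [0, 0, -0.03, 0, 0, 0],
  [0, 0, -0.06, 0, 0, 0],
  [0, 0, -0.09, 0, 0, 0],
  [0, 0, -0.12, 0, 0, 0],
  [0, 0, -0.15, 0, 0, 0],
  [0, 0, -0.15, 0, 0, 0],
  [0, 0, -0.15, 0, 0, 0],
  [0, 0, -0.15, 0, 0, 0],
])

```text
time_s: 12.2
tcp_pos: [0.454, -0.1507, 0.075]
eef_rot: [-90.0, -0.1, -7.4]
contact_force: [-6.4, -2.4, 18.1]
gripper_width: 0.0115
```

Force rose to 18 N while z held at 75 mm, so the rail is on the block. Easing the push, then letting go.

Request:
drive_tool([
  [0, 0, 0.1, 0, 0, 0],
  [0, 0, 0.1, 0, 0, 0],
  [0, 0, 0.1, 0, 0, 0],
  [0, 0, 0.1, 0, 0, 0],
  [0, 0, 0.1, 0, 0, 0],
  [0, 0, 0.1, 0, 0, 0],
  [0, 0, 0.1, 0, 0, 0],
  [0, 0, 0.1, 0, 0, 0],
], claw=0.45)

```text
time_s: 12.87
tcp_pos: [0.4528, -0.1505, 0.0744]
eef_rot: [-90.0, 0.0, -7.4]
contact_force: [-0.3, 1.0, 0.6]
gripper_width: 0.0392
```

Request:
drive_tool([
  [0, 0, 0.5, 0, 0, 0],
  [0, 0, 1.5, 0, 0, 0],
  [0, 0, 3, 0, 0, 0],
  [0, 0, 5, 0, 0, 0],
  [0, 0, 7.5, 0, 0, 0],
  [0, 0, 10, 0, 0, 0],
  [0, 0, 12.5, 0, 0, 0],
  [0, 0, 13, 0, 0, 0],
])

```text
time_s: 13.53
tcp_pos: [0.4548, -0.1509, 0.2091]
eef_rot: [-90.0, -0.4, -7.4]
contact_force: [0.2, 0.6, 0.7]
gripper_width: 0.0393
```

```bash
python3 - <<'E'
from h import *
P=pose();print(P[0],r.get_state()["contact_force"],r.get_state()["time_s"])
np.save("P11.npy",np.c_[P[1],P[0]])
S={n:imaging.capture(n) for n in("wrist","scene","side")}
cv2.imwrite("pics/w11.png",S["wrist"][:,:,::-1])
a=cv2.resize(S['scene'][200:290,210:310,::-1],None,fx=4,fy=5,interpolation=3);b=cv2.resize(S['side'][170:260,280:380,::-1],None,fx=4,fy=5,interpolation=3)
cv2.imwrite('pics/c11.png',np.hstack([a,b]))
CS={n:cam(n,P) for n in S}
o={}
for n in S:
  for l in("strip_tab","strip_row","cover_hinge","cover_edge"):
    for d in imaging.landmark_of(n,l)[:4]: print(n,l,np.round(d["position"],1),round(d["score"],2), atz(CS[n],d["position"],.09).round(4) if l=="strip_tab" else "")
E
```

```text
[ 0.45482875 -0.15087139  0.20911103] [0.23056364 0.56584252 0.711978  ] 13.5333
wrist strip_tab [281.9 206.5] 0.73 [ 0.4548 -0.1506  0.09  ]
wrist strip_row [281.7 196.7] 0.91 
wrist cover_hinge [283.8 278. ] 0.58 
scene strip_tab [180.5 178.2] 0.8 [0.4065 0.2193 0.09  ]
scene strip_tab [260.9 249.4] 0.7 [ 0.4301 -0.1817  0.09  ]
scene strip_tab [262.4 241.3] 0.63 [ 0.4499 -0.1575  0.09  ]
scene strip_row [263.4 253.9] 0.71 
scene strip_row [182.4 189.4] 0.64 
scene cover_hinge [288.7 240.4] 0.63 
scene cover_edge [308.  189.4] 0.75 
side strip_tab [245.1 270.3] 0.75 [0.6181 0.2157 0.09  ]
side strip_tab [317.5 307.5] 0.53 [0.4394 0.3224 0.09  ]
side strip_tab [322.7 202.9] 0.45 [ 0.4472 -0.134   0.09  ]
side strip_row [322.4 314.9] 0.85 
side strip_row [242.4 282.7] 0.55 
side strip_row [321.  209.8] 0.46 
side cover_hinge [299.2 203.7] 0.9 
side cover_edge [281.7 164.8] 0.97
```

View pics/c11.png

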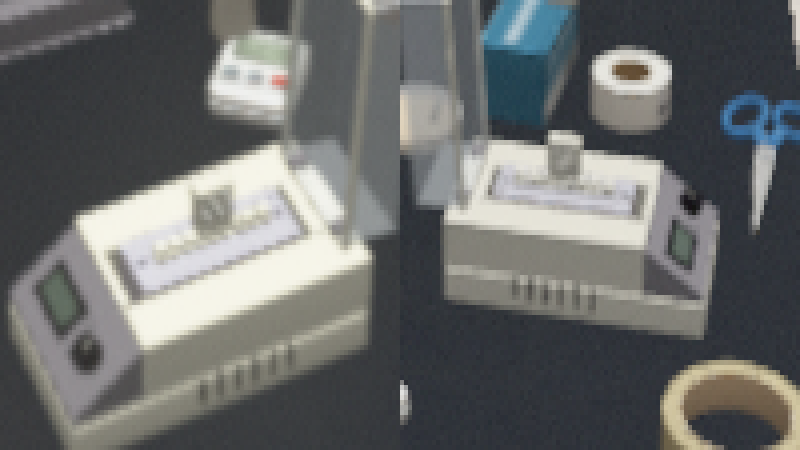

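View pics/w11.png

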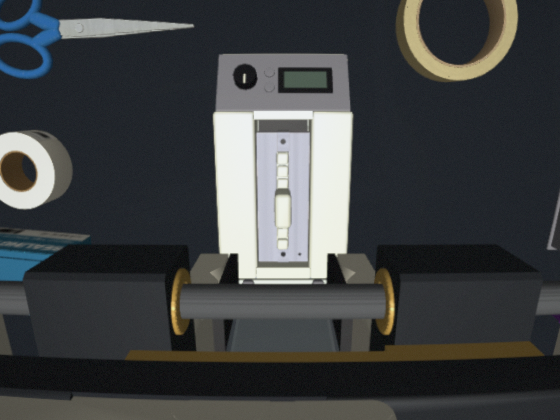

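The strip is seated: caps lie flush on the block and centred between the end holes, and the tab is upright. Next is the cover. Estimating its hinge and angle, and what stands behind it.

Request:
drive_tool([
  [0, 0, 3, 0, 0, 0],
  [0, 0, 6, 0, 0, 0],
  [2, -0.3, 9, 0, 0, 0],
  [5.5, -0.8, 9.5, 0, 0, 0],
  [9, -1.2, 9.5, 0, 0, 0],
  [12.5, -1.7, 9.5, 0, 0, 0],
  [15.5, -2.1, 9.5, 0, 0, 0],
  [16.5, -2.2, 9.5, 0, 0, 0],
], claw=0)

```text
time_s: 14.95
tcp_pos: [0.6209, -0.1729, 0.2976]
eef_rot: [-90.0, 0.1, -7.4]
contact_force: [-0.4, 0.5, -0.5]
gripper_width: 0.0003
```

```bash
python3 - <<'E'
from h import *
P=pose();print(P[0],r.get_state()["time_s"],r.get_state()["gripper_width"])
S={n:imaging.capture(n) for n in("wrist","scene","side")}
cv2.imwrite("pics/w12.png",S["wrist"][:,:,::-1])
a=cv2.resize(S['scene'][130:280,210:360,::-1],None,fx=2.66,fy=4,interpolation=3);b=cv2.resize(S['side'][90:240,230:380,::-1],None,fx=2.66,fy=4,interpolation=3)
cv2.imwrite('pics/c12.png',np.hstack([a,b]))
CS={n:cam(n,P) for n in S}
for l in("cover_hinge","cover_edge","incubator","buffer_bottle","dish","film_carton","timer"):
  o={}
  for n in S:
    d=imaging.landmark_of(n,l)
    if d: o[n]=d[0]["position"]; print(n,l,np.round(o[n],1),round(d[0]["score"],2))
  if "scene" in o and "side" in o: print("   ",l,tri([(CS[n],o[n]) for n in("scene","side")]).round(4), tri([(CS[n],o[n]) for n in o]).round(4))
E
```

```text
[ 0.62090314 -0.17293639  0.29757487] 14.95 0.0003219930560800682
wrist cover_hinge [282.6  85.2] 0.65
scene cover_hinge [340.6 327.6] 0.73
side cover_hinge [298.3 206.7] 0.85
    cover_hinge [ 0.5412 -0.378  -0.0695] [ 0.5367 -0.2695 -0.0592]
wrist cover_edge [283.7 154.3] 0.86
scene cover_edge [308.1 188.4] 0.68
side cover_edge [283.8 164.6] 0.64
    cover_edge [ 0.5733 -0.1659  0.2031] [ 0.5753 -0.1657  0.2028]
scene incubator [259.7 265. ] 0.65
side incubator [319.9 222. ] 0.55
    incubator [ 0.4508 -0.1494  0.0087] [ 0.4508 -0.1494  0.0087]
wrist buffer_bottle [452.2 242.3] 0.83
scene buffer_bottle [309.2 200.8] 0.72
side buffer_bottle [217.9 253.7] 0.66
    buffer_bottle [ 0.7435  0.0319 -0.0058] [ 0.7424  0.0338 -0.0052]
wrist dish [142.  172.1] 0.95
scene dish [355.5 289. ] 0.72
side dish [279.5 196.4] 0.54
    dish [ 0.6097 -0.3407 -0.0067] [ 0.6051 -0.3432 -0.0053]
wrist film_carton [ 63.9 103. ] 0.59
scene film_carton [341.4 325. ] 0.94
side film_carton [309.5 185.4] 0.89
    film_carton [ 0.5017 -0.4191  0.0027] [ 0.502  -0.4191  0.0026]
wrist timer [434.5 139.2] 0.68
scene timer [271.5 215.7] 0.79
side timer [270.9 254.1] 0.88
    timer [ 5.917e-01  2.110e-02 -1.000e-04] [ 0.5963  0.0183 -0.0017]
```

View pics/w12.png

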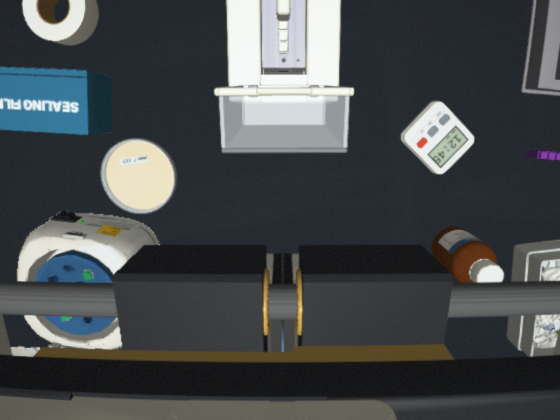

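View pics/c12.png

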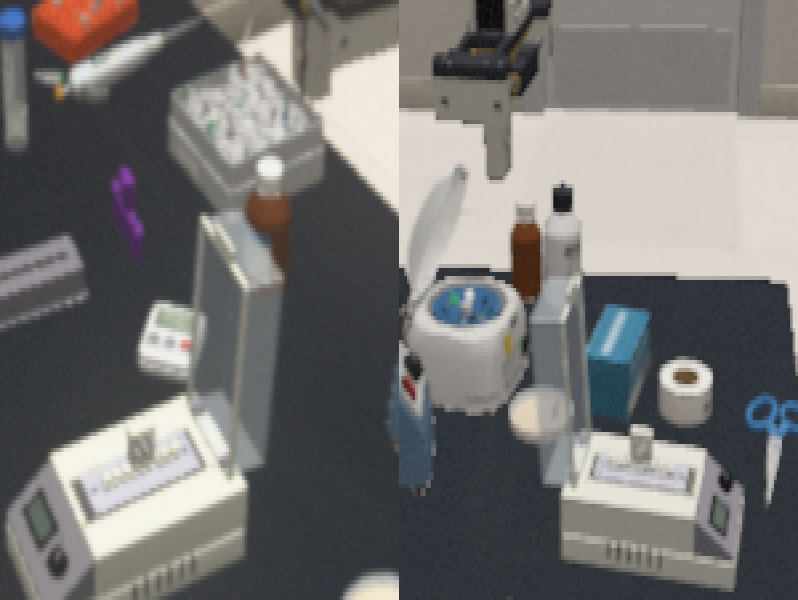

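The cover edge is at about (0.574, -0.166, 0.203), so the cover stands at roughly 1.63 rad. The space behind it is clear. Lowering the shut fingers behind the flat top.

Request:
drive_tool([
  [0, 0, -2, 0, 0, 0],
  [0, 0, -4, 0, 0, 0],
  [0, 0, -6, 0, 0, 0],
  [0, 0, -8, 0, 0, 0],
  [0, 0, -10, 0, 0, 0],
  [0, 0, -11, 0, 0, 0],
  [0, 0, -11.5, 0, 0, 0],
  [0, 0, -11.5, 0, 0, 0],
])

```text
time_s: 16.82
tcp_pos: [0.6175, -0.1725, 0.1837]
eef_rot: [-90.0, 0.1, -7.4]
contact_force: [0.1, -0.2, -0.2]
gripper_width: 0.0005
```

Request:
drive_tool([
  [-0.5, 0.07, 0, 0, 0, 0],
  [-1, 0.13, 0, 0, 0, 0],
  [-1.5, 0.2, 0, 0, 0, 0],
  [-2, 0.26, 0, 0, 0, 0],
  [-2.5, 0.33, 0, 0, 0, 0],
  [-3, 0.4, 0, 0, 0, 0],
  [-3.5, 0.46, 0, 0, 0, 0],
  [-4, 0.53, 0, 0, 0, 0],
])

```text
time_s: 17.48
tcp_pos: [0.5784, -0.1673, 0.1854]
eef_rot: [-90.0, -0.1, -7.4]
contact_force: [2.2, -0.3, 2.3]
gripper_width: 0.0004
```

In contact (about 3 N). Computing the arc for the finger tip to follow.

```bash
python3 - <<'E'
import numpy as np
s,h=.117,.042
p=np.array([.5784,-.1673,.1854])
for th in np.arange(90,-1,-5):
    t=np.radians(th); d=-s*np.cos(t)+h*np.sin(t)+.0095; z=.066+s*np.sin(t)+h*np.cos(t)
    x=.5224+.991*d; y=-.1604-.131*d
    print(th,np.round((np.array([x,y,z])-p)*100,2), np.round([x,y,z],3))
E
```

```text
90 [-0.5   0.02 -0.24] [ 0.573 -0.167  0.183]
85 [-1.52  0.15  0.08] [ 0.563 -0.166  0.186]
80 [-2.57  0.29  0.31] [ 0.553 -0.164  0.189]
75 [-3.64  0.43  0.45] [ 0.542 -0.163  0.19 ]
70 [-4.71  0.57  0.49] [ 0.531 -0.162  0.19 ]
65 [-5.79  0.71  0.44] [ 0.521 -0.16   0.19 ]
60 [-6.85  0.86  0.29] [ 0.51  -0.159  0.188]
55 [-7.9   0.99  0.05] [ 0.499 -0.157  0.186]
50 [-8.92  1.13 -0.28] [ 0.489 -0.156  0.183]
45 [-9.91  1.26 -0.7 ] [ 0.479 -0.155  0.178]
40 [-10.87   1.39  -1.2 ] [ 0.47  -0.153  0.173]
35 [-11.77   1.51  -1.79] [ 0.461 -0.152  0.168]
30 [-12.62   1.62  -2.45] [ 0.452 -0.151  0.161]
25 [-13.41   1.72  -3.19] [ 0.444 -0.15   0.154]
20 [-14.13   1.82  -3.99] [ 0.437 -0.149  0.145]
15 [-14.78   1.9   -4.85] [ 0.431 -0.148  0.137]
10 [-15.35   1.98  -5.77] [ 0.425 -0.148  0.128]
5 [-15.85   2.04  -6.74] [ 0.42  -0.147  0.118]
0 [-16.25   2.1   -7.74] [ 0.416 -0.146  0.108]
```

Request:
drive_tool([
  [-0.6, 0.05, 0, 0, 0, 0],
  [-1.5, 0.15, 0.1, 0, 0, 0],
  [-2.6, 0.3, 0.3, 0, 0, 0],
  [-3.6, 0.4, 0.4, 0, 0, 0],
  [-4.7, 0.6, 0.5, 0, 0, 0],
  [-5.8, 0.7, 0.4, 0, 0, 0],
  [-6.9, 0.9, 0.3, 0, 0, 0],
  [-7.9, 1.0, 0, 0, 0, 0],
])

```text
time_s: 18.15
tcp_pos: [0.4975, -0.157, 0.1846]
eef_rot: [-90.0, -0.0, -7.4]
contact_force: [2.0, 0.9, 1.4]
gripper_width: 0.0008
```

```bash
python3 - <<'E'
from h import *
P=pose();print(P[0],r.get_state()["contact_force"])
S={n:imaging.capture(n) for n in("scene","side")}
a=cv2.resize(S['scene'][130:280,210:360,::-1],None,fx=2.66,fy=4,interpolation=3);b=cv2.resize(S['side'][90:240,230:380,::-1],None,fx=2.66,fy=4,interpolation=3)
cv2.imwrite('pics/c13.png',np.hstack([a,b]))
E
```

```text
[ 0.49748366 -0.15702927  0.18457374] [2.00542977 0.87727389 1.42865014]
```

View pics/c13.png

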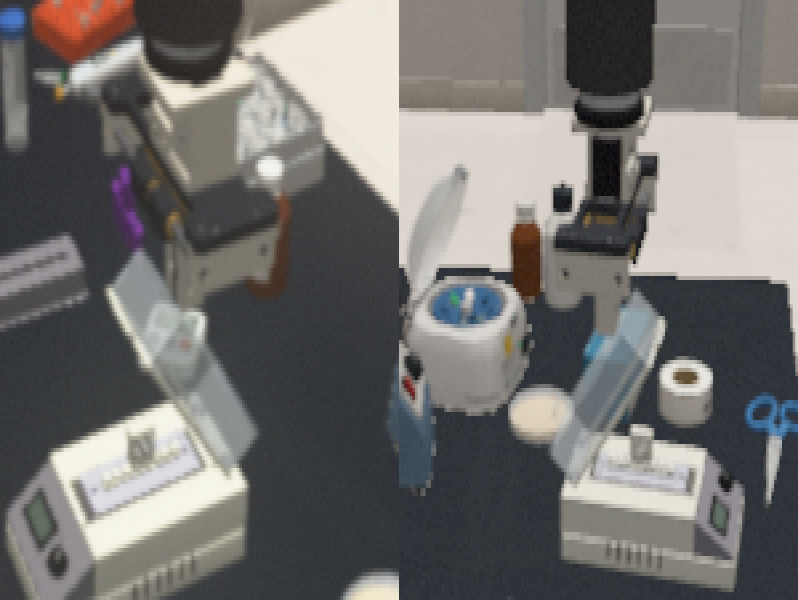

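The cover is following, now at about 55°. Continuing along the arc.

Request:
drive_tool([
  [-0.85, 0.1, -0.2, 0, 0, 0],
  [-1.85, 0.2, -0.65, 0, 0, 0],
  [-2.75, 0.4, -1.15, 0, 0, 0],
  [-3.65, 0.5, -1.7, 0, 0, 0],
  [-4.5, 0.6, -2.35, 0, 0, 0],
  [-5.3, 0.7, -3.1, 0, 0, 0],
  [-6.0, 0.8, -3.95, 0, 0, 0],
  [-6.6, 0.9, -4.75, 0, 0, 0],
])

```text
time_s: 18.92
tcp_pos: [0.4318, -0.1483, 0.1364]
eef_rot: [-90.0, 0.0, -7.4]
contact_force: [-0.2, -1.3, 2.0]
gripper_width: 0.0005
```

Request:
drive_tool([
  [-0.3, 0.05, -0.5, 0, 0, 0],
  [-0.6, 0.05, -1, 0, 0, 0],
  [-0.8, 0.1, -1.4, 0, 0, 0],
  [-1, 0.1, -1.8, 0, 0, 0],
  [-1.2, 0.15, -2.2, 0, 0, 0],
  [-1.4, 0.2, -2.6, 0, 0, 0],
  [-1.4, 0.2, -2.8, 0, 0, 0],
  [-1.4, 0.2, -2.9, 0, 0, 0],
])

```text
time_s: 19.58
tcp_pos: [0.4184, -0.1462, 0.1081]
eef_rot: [-90.0, 0.1, -7.4]
contact_force: [-7.3, 5.2, 18.1]
gripper_width: 0.0005
```

```bash
python3 - <<'E'
from h import *
P=pose();print(P[0],r.get_state()["contact_force"])
S={n:imaging.capture(n) for n in("scene","side")}
a=cv2.resize(S['scene'][130:280,210:360,::-1],None,fx=2.66,fy=4,interpolation=3);b=cv2.resize(S['side'][90:240,230:380,::-1],None,fx=2.66,fy=4,interpolation=3)
cv2.imwrite('pics/c14.png',np.hstack([a,b]))
E
```

```text
[ 0.41843774 -0.1462269   0.10806905] [-7.29923849  5.17768923 18.1319244 ]
```

View pics/c14.png

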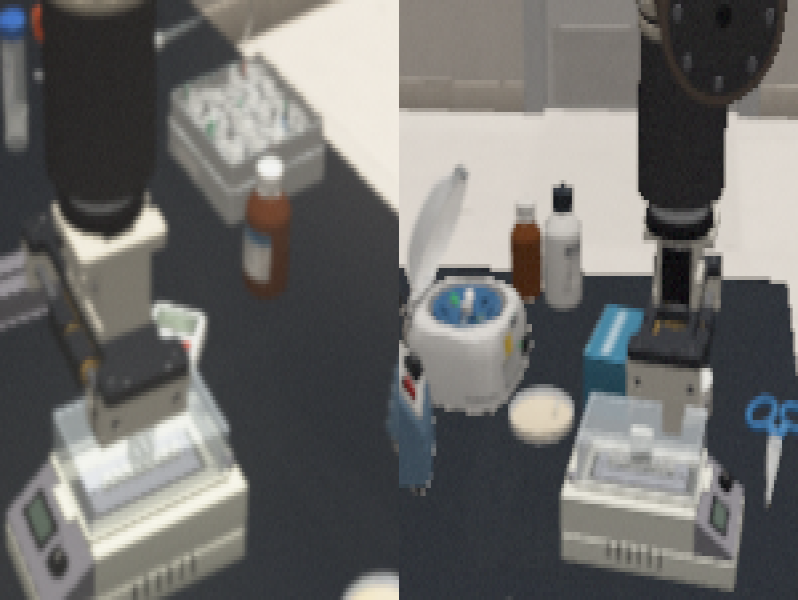

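z = 108 mm matches the shut cover's top exactly, with 18 N resistance, so it is shut. Retreating to check.

Request:
drive_tool([
  [0, 0, 0.5, 0, 0, 0],
  [0, 0, 1.5, 0, 0, 0],
  [0, 0, 4, 0, 0, 0],
  [0, 0, 7, 0, 0, 0],
  [0, 0, 10, 0, 0, 0],
  [0, 0, 13, 0, 0, 0],
  [0, 0, 16, 0, 0, 0],
  [0, 0, 17, 0, 0, 0],
])

```text
time_s: 20.35
tcp_pos: [0.4207, -0.1466, 0.2828]
eef_rot: [-90.0, -0.4, -7.4]
contact_force: [1.2, -0.9, 0.6]
gripper_width: 0.0002
```

Request:
drive_tool([
  [0, 3, 0, 0, 0, 0],
  [0, 7, 0, 0, 0, 0],
  [0, 11, 0, 0, 0, 0],
  [0, 14, 0, 0, 0, 0],
  [0, 15, 0, 0, 0, 0],
  [0, 15, 0, 0, 0, 0],
  [0, 15, 0, 0, 0, 0],
  [0, 15, 0, 0, 0, 0],
])

```text
time_s: 21.02
tcp_pos: [0.4188, 0.0033, 0.2779]
eef_rot: [-90.0, 0.0, -7.4]
contact_force: [0.1, -0.9, -1.4]
gripper_width: 0.0004
```

```bash
python3 - <<'E'
from h import *
P=pose();print(P[0],r.get_state()["contact_force"],r.get_state()["time_s"])
S={n:imaging.capture(n) for n in("scene","side","wrist")}
a=cv2.resize(S['scene'][180:290,210:320,::-1],None,fx=3.6,fy=5,interpolation=3);b=cv2.resize(S['side'][150:260,270:380,::-1],None,fx=3.6,fy=5,interpolation=3)
cv2.imwrite('pics/c15.png',np.hstack([a,b]));cv2.imwrite("pics/w15.png",S["wrist"][:,:,::-1])
C={n:cam(n,P) for n in S};o={}
for n in S:
    d=imaging.landmark_of(n,"cover_edge");print(n,[(np.round(x["position"],1),round(x["score"],2)) for x in d[:2]])
    if d:o[n]=d[0]["position"]
if len(o)>1:print(tri([(C[n],o[n]) for n in o]))
sh=np.array([.5224-.14*.991,-.1604+.14*.131,.108]);print("shut expect",sh,[proj(C[n],sh).round(1) for n in C])
E
```

```text
[0.41878832 0.00330253 0.27788214] [ 0.09037303 -0.855798   -1.42312355] 21.0167
scene [(array([236.4, 242.6]), 0.98)]
side [(array([344.8, 197.8]), 0.69)]
wrist [(array([115.5, 178.7]), 0.68)]
[ 0.3836628  -0.1433213   0.10572966]
shut expect [ 0.38366 -0.14206  0.108  ] [array([[235.7, 241.5]]), array([[343.8, 197.4]]), array([[114.5, 176.5]])]
```

View pics/c15.png

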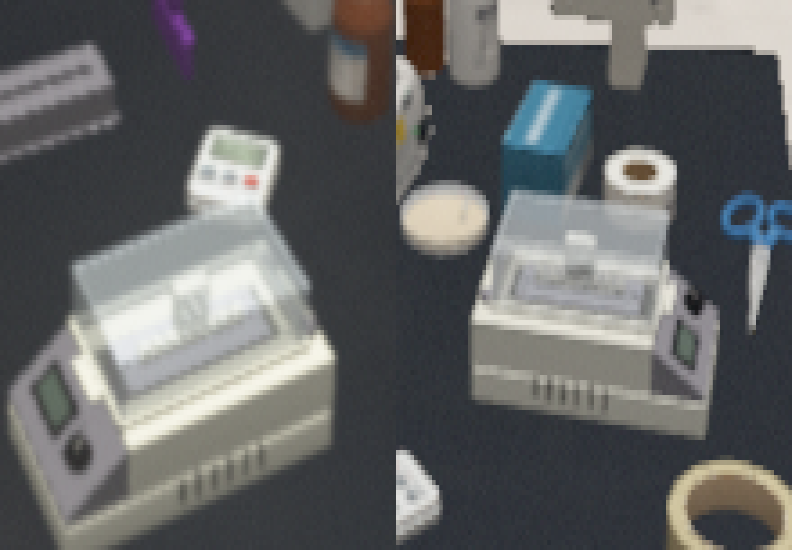

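View pics/w15.png

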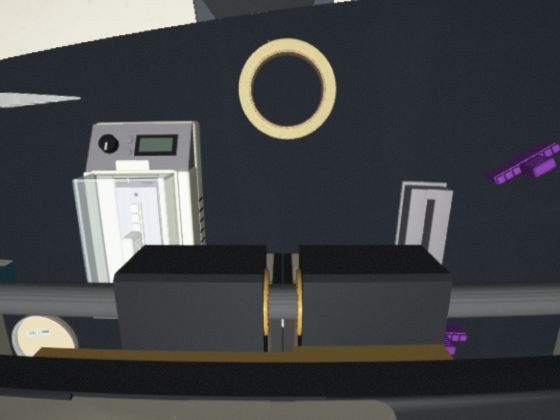

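The cover is shut: its edge measures (0.384, -0.143, 0.106) against an expected (0.384, -0.142, 0.108). The strip stands under it, nothing else has moved, and the arm is clear. Handing in.

```bash
python3 -c "
from plant import r
print(r.close_job())"
```

```text
the job is handed in; nothing more can be done
None
```

The white eight-cell strip is seated in the incubator block with the cover shut. I handed the job in at about 21 s of the 72 s allowed.

**Strip:** I lifted it straight out of the holder by its tab and lined it up with the wells using the wrist camera. The first 8 mm or so went in with almost no force. Pushing past the spring took about 4–6 N, until the rail stopped on the block at 75 mm tool height, where I expected about 74.7. At that point the downward force rose to 18 N. After I let go, pictures showed the caps lying flush and centred between the block's end holes.

**Cover:** I pushed it over from behind along its arc until it stopped at 108 mm, the height of its top when shut. The measured front edge was within about 3 mm of where it should be when shut.

**Bystanders:** I touched nothing else. In the last pictures the things I could see looked unmoved, though I did not measure each one again.

**Readings that disagreed:**
- On one look, the hinge position from the scene camera was clearly wrong, so I ignored it.
- While seating the strip I felt up to 6 N sideways along the row. It went away once I let go.

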